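# Turn the display stand's shaft to its flat and hold the cast collar on it

## Robot

A 6-joint arm with a two-finger parallel gripper is mounted at the origin on the work surface. World frame = base frame: x ahead of the robot, y to its left, z up, the work surface at z = 0. Lengths are in m, angles in rad, forces in N, time in s.
With the tool pointing down it reaches from about 0.425 to 0.95 m from the base axis. Payload 3.5 kg.
Tool frame: the origin (TCP) lies at the very end of the fingers, on their centre line; the grasp point (between the pads) lies 19 mm behind it; z points along the fingers, y is the direction in which the jaws open and shut (so a half turn about z gives the same grasp; the last joint's range is limited). The gripper opens to 85 mm and grips with 20 to 120 N. Pads are 22 mm wide; open, the fingers measure 114 mm over their backs; the gripper's body (76 mm by 85 mm) begins 54 mm behind the grasp point. The pads swing forward as they close: fully open they stand 13 mm farther back than shut.
Start: joints at [0.989, 0.286, 1.577, -0, 1.279, -0.15], TCP at [0.282, 0.613, 0.231] pointing down, gripper open.
Joint ranges: [-2.77, 2.77], [-0.9, 2.22], [0.21, 2.48], [-1.53, 4.67], [0.24, 2.81], [-2.84, 2.84]. Speed limits (rad/s): [2.79, 2.79, 3.14, 3.14, 3.14, 3.14].

## Interface

Orientations are given as a unit quaternion [x, y, z, w].
In Python, from plant import get_state, read_camera, get_calibration, ticket, search_frame, cut_out, pinpoint gives the robot as it stands.
- The arm moves only by the tool move_arm, never from a script. Its argument "plan" is a list that holds one entry, the list of rows, each a list of 7 numbers: the turn, a rotation vector about the tool's x, y, z in degrees, then the shift along the tool's x, y, z in m, then the finger opening in m, from 0 to 0.0854. In form: [[[ax, ay, az, x, y, z, hand], ...]]. A call has exactly 5 rows; each row is the pose to reach, as a shift and turn from the pose measured when the call began, along the tool's axes at that moment; what a row does not reach only later rows make up. A row lasts 1/8 s, in which the tool goes at most 62.5 mm and 10.7 degrees, less where a joint would pass 70% of its speed; a pose out of reach is approached as far as the arm can. A call with a gripper value outside its range is refused whole. The fingers move at their own pace and stop on an object; "force" is the grip in N (left out, the last holds). Time passes only in rows, so rows that repeat a pose let the fingers close, or fill a call up. It gives the time, the measured TCP pose, the force and the opening at its end, in the units of the state.
- get_state(): the state, without advancing time (a new reading comes with each control period).
- read_camera(name): name is "scene" or "side" or "wrist"; returns the picture (480x640x3 uint8, red, green, blue); there is no depth.
- get_calibration(name): a dict with "mtx" (3x3 intrinsics, pixels), "dist_coeffs" ([k1, k2, p1, p2, k3] as OpenCV has them; the pictures are not rectified), "extrinsics" (4x4, takes a point from camera to world coordinates); the wrist camera has in their place "hand_eye" (4x4, takes a point from camera to tool coordinates, whose origin is the TCP and whose axes are the flange's). Camera axes: x right, y up, looking along -z (the intrinsics and any distortion apply to the point x, -y, -z); pixel columns grow to the right and rows downward; lengths in m; the calibration is good to about 2 mm. A picture is of the moment at which its call begins: read the wrist's pose just before it. get_calibration takes no time and is no camera call.
- ticket.sign_off(): hands the job in, once; it reports no verdict.
Trained networks look in the newest picture that a camera, given by its name, has taken for a name from the list of things; names that differ only in an ending like _2 or _b are one class to them, and where a whole thing is asked for, a point or a joint stands for the part that bears it (a point fixed in the world has none). Each returns a list of dicts, best first, with "p" (0 to 1); they miss things now and then, are a little off and sometimes report something else, mostly with a low value. They report only what shows in the picture. A call takes as long as a camera call. They do not tell look-alikes from the thing itself.
- search_frame(camera, query): "centre" ([column, row] in pixels, amid what is visible of it).
- cut_out(camera, query): "pixels" (480x640 bool, what is visible of it) and "centre" ([column, row] in pixels, amid what is visible of it).
- pinpoint(camera, query): "centre" ([column, row] in pixels: a listed point, or the origin of a listed thing).
The state is a dict: "time": time; "qpos": joint angles; "dq": joint speeds; "joint_efforts": joint torques, N m; "eef_pos": TCP position; "tcp_rot": TCP orientation; "contact_force": force on the tool from outside, world axes, zero at the start; "wrist_torque": the same for the moment, N m; "opening": opening from 0.0 (shut) to 1.0 (fully open).
Only numpy, scipy, OpenCV 4.12 (cv2) and the standard library are available. Lean on these libraries where they do the work, as an engineer would, in place of code of your own. Each camera call takes 0.05 s, during which the arm holds its last target.

## Task

Grip the bare shaft of the display stand, feel for its flat with the fingers and, gripping it on the flat, turn it until the flat faces the pointer on the base. Then lift the cast collar out of its mould, lower it upright over the shaft with its set screw on the flat, and keep holding it there, the tip of the screw pressed against the flat and the collar's underside about 15 mm clear of the base, without letting the shaft turn away. Leave the bottles and other things about where they are, and finish while still holding the collar: do not let go.

Things in the scene. Friction and masses are not known exactly. Their poses are not given: they have to be found in the camera images.
- stand: nail-tip display stand fixed to the table: white round base 110 mm across and 30 mm tall; origin at the centre of its underside, z up along the axis of the shaft. Its front is its own -x: there a steel pointer bar (18 x 6 x 5 mm) lies on the base near the rim, pointing at the shaft. The bare upright steel shaft rises from the middle of the base from 30 to 95 mm above the table
- spindle (a joint): turning of the stand's shaft about the vertical, rad, seen from above counter-clockwise positive, -3.1 to 3.1; light friction (0.03 N m), stays where it is left. 0 = the flat of the shaft faces the pointer (the stand's -x); at value q the flat faces the stand's -x direction turned by q about z
- flat: the flat of the shaft, turning with it. The shaft is a 24 mm round bar with one flat along its full 65 mm, 19 mm wide, 7 mm from the axis: the bar measures 19 mm across flat and back, 24 mm elsewhere (top 1.5 mm chamfered). Fingers closing squarely on the flat feel 19 mm instead of 24. The origin lies on the shaft's axis at the top of the base (30 mm above the table); the flat faces this body's -x
- mould: open casting mould fixed to the table: grey block 96 x 96 x 18 mm with a round cavity 63 mm across and 10 mm deep in its top; origin at the centre of its underside
- collar: white cast collar with its flange in the mould cavity, upright: round flange 62 mm across and 10 mm tall below, square hub 42 x 42 mm and 30 mm tall above it (40 mm tall in all), through bore 29 mm. Origin at the centre of the flange's underside, z up; the hub's faces are square to its x and y. A brass set screw goes through the hub's -x face. About 80 g. The fingers can take the hub by its +y and -y faces from above
- setscrew: brass set screw, rigidly part of the collar, with the collar's origin and axes. It lies along x, 22 mm above the underside: a 6 mm rod whose tip stands in the bore 8.2 mm from its axis on the -x side (1.2 mm off the flat when centred on the shaft; 0.6 mm towards the screw gives 1.8 mm play both ways), a 12 mm knob outside (27 to 36 mm from the axis). It passes down the shaft only over the flat
- polish_a: bystander: clear nail-polish bottle with black cap, 28 mm across, 68 mm tall; origin at the centre of its underside
- polish_b: bystander: green-glass polish bottle with white cap, 30 mm across, 72 mm tall; origin at the centre of its underside
- cleanser: bystander: white cleanser bottle, 44 mm across, 130 mm tall; origin at the centre of its underside
- gel_jar: bystander: small gel jar, 40 mm across, 28 mm tall; origin at the centre of its underside
- file: bystander: flat emery nail file, 178 x 26 x 6 mm, lying along its own x; origin at the centre of its underside
- brush: bystander: thin nail-art brush, 9 mm thick, 160 mm long, lying along its own x
- dish: bystander: shallow ceramic dish, 68 mm across, 22 mm tall; origin at the centre of its underside
There are look-alikes about, which are no part of the job. What is shaped like the stand but pink or red is not meant. Leave any turquoise look-alike of the collar alone.

How it is judged:
By the outcome, as a careful person would: the job done as asked, in the order asked, and still so for the second after the job is handed in, while the arm keeps its last pose, push and grip.
It also fails if it takes over 72 s, if anything falls off the work surface, if the arm or the gripper's body presses on something with over 40 N, if the wrist force passes 120 N, or if a joint passes its speed limit or range.

## Working session

There is one attempt and no reset: what is moved stays moved. The work goes in short steps, Python scripts to look and compute and a tool call to move; the robot and the scene stay as the last step left them, time stands still between calls to the robot, and variables do not carry over. Pictures are saved under pics/ and viewed, and the job is handed in when it is done.

Besides the shell and the picture viewer there is one more tool, called after ">>>" by a JSON object that holds its "method" and its "body", one argument or row to a line. move_arm: Moves the arm, as the interface text tells. Its arguments: {"type":"object","properties":{"plan":{"type":"array","items":{"type":"array","items":{"type":"array","items":{"type":"number"}}}},"force":{"type":"number"}},"required":["plan"]}

```bash
ls; mkdir -p pics
python3 - <<'E'
from plant import *
import cv2
print(get_state())
for c in ["scene","side","wrist"]:
    im=read_camera(c); cv2.imwrite(f"pics/{c}0.png",im[:,:,::-1]); print(c,get_calibration(c))
print(get_state()["time"])
E
```

```text
pics
{'time': 0.0, 'qpos': array([ 9.89015544e-01,  2.87188072e-01,  1.57817381e+00,  6.23408402e-06,
        1.27857806e+00, -1.49995427e-01]), 'dq': array([ 0.00047544,  0.0012227 ,  0.00021703, -0.00075803, -0.00087465,
        0.00156427]), 'joint_efforts': array([-1.15980779e-04, -4.05969644e+01, -2.92630613e+01, -1.65320612e-04,
        5.71869925e-03, -5.66569810e-06]), 'eef_pos': array([0.28209038, 0.61251347, 0.22993395]), 'tcp_rot': array([ 2.14220201e-01,  9.76784689e-01, -1.09488833e-03, -4.22691077e-04]), 'contact_force': array([0.17457814, 0.38006362, 0.11412699]), 'wrist_torque': array([-0.04303905,  0.03946666, -0.023384  ]), 'opening': 1.001949334746363}
scene {'mtx': array([[533.89021796,   0.        , 316.90490268],
       [  0.        , 533.89021796, 243.83431471],
       [  0.        ,   0.        ,   1.        ]]), 'dist_coeffs': array([0.02653532, 0.        , 0.        , 0.        , 0.        ]), 'extrinsics': array([[-0.38965234, -0.64780224,  0.65461692,  1.31614668],
       [ 0.92095141, -0.27748972,  0.27358353,  0.25890277],
       [ 0.00442145,  0.7094728
[... 521 characters left out ...]
0.56871652,  0.6386404 ],
       [ 0.        ,  0.        ,  0.        ,  1.        ]])}
wrist {'mtx': array([[414.83867427,   0.        , 324.04807133],
       [  0.        , 414.83867427, 241.74536364],
       [  0.        ,   0.        ,   1.        ]]), 'dist_coeffs': array([-0.0087107,  0.       ,  0.       ,  0.       ,  0.       ]), 'hand_eye': array([[ 1.13978046e-03,  9.45612698e-01,  3.25292679e-01,
         8.32748251e-02],
       [ 9.99999051e-01, -8.26072608e-04, -1.10249832e-03,
        -8.97719054e-05],
       [-7.73821038e-04,  3.25293627e-01, -9.45612742e-01,
        -1.43452987e-01],
       [ 0.00000000e+00,  0.00000000e+00,  0.00000000e+00,
         1.00000000e+00]])}
0.15
```

View pics/scene0.png

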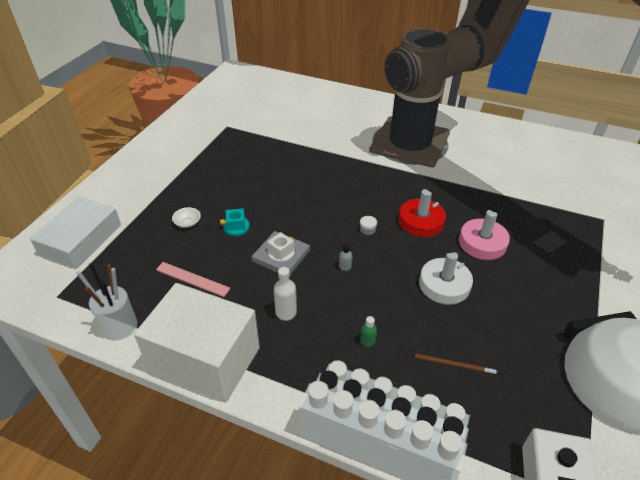

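View pics/side0.png

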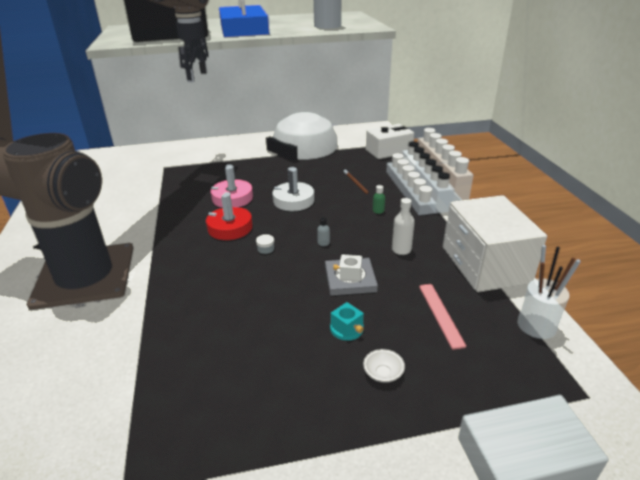

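View pics/wrist0.png

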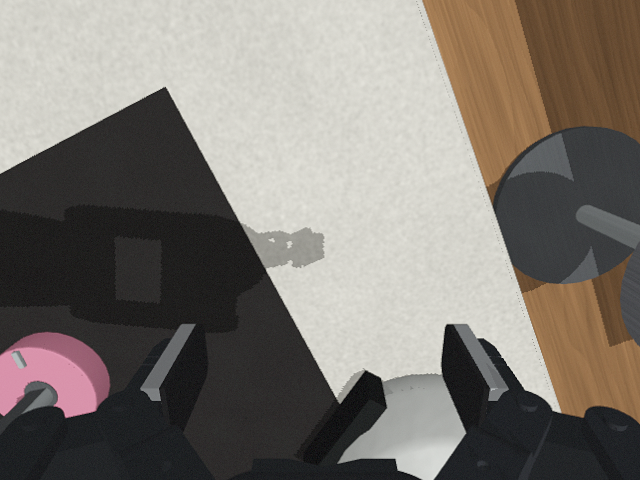

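The scene view shows the white stand at (446,279), pink and red decoys beside it, the white collar in its grey mould at (281,248) and the turquoise decoy at (235,222). Next I'll zoom and localise.

```bash
cat > h.py <<'E'
import numpy as np, cv2
from scipy.spatial.transform import Rotation as R
from plant import *
F=np.diag([1,-1,-1,1.])
def camT(c,st=None):
    k=get_calibration(c)
    if c!="wrist": T=k["extrinsics"]
    else:
        st=st or get_state()
        W=np.eye(4);W[:3,:3]=R.from_quat(st["tcp_rot"]).as_matrix();W[:3,3]=st["eef_pos"]
        T=W@k["hand_eye"]
    return k["mtx"],k["dist_coeffs"],T@F   # opencv cam->world
def ray(c,px,st=None):
    K,d,T=camT(c,st)
    u=cv2.undistortPoints(np.array([[px]],float),K,d)[0,0]
    v=T[:3,:3]@np.array([u[0],u[1],1]); return T[:3,3],v/np.linalg.norm(v)
def atz(c,px,z,st=None):
    o,v=ray(c,px,st); return o+v*(z-o[2])/v[2]
def proj(c,P,st=None):
    K,d,T=camT(c,st); M=np.linalg.inv(T)
    return cv2.projectPoints(np.atleast_2d(np.array(P,float)),cv2.Rodrigues(M[:3,:3])[0],M[:3,3],K,d)[0][:,0]
def zoom(im,x,y,w,h,s,name):
    cv2.imwrite(name,cv2.resize(im[y:y+h,x:x+w],None,fx=s,fy=s,interpolation=cv2.INTER_CUBIC)[:,:,::-1])
E
python3 - <<'E'
from h import *
for c in ["scene","side"]:
    im=read_camera(c)
    for q in ["stand","mould","collar","setscrew","flat","polish_a","cleanser","gel_jar"]:
        for r in pinpoint(c,q)[:3]:
            print(c,q,round(r["p"],2),np.round(r["centre"],1),np.round(atz(c,r["centre"],{"flat":.03,"collar":.008,"setscrew":.008}.get(q,0)),4)) 
    if c=="scene":
        zoom(im,380,180,140,130,5,"pics/s1.png"); zoom(im,210,195,110,90,6,"pics/s2.png")
    else:
        zoom(im,200,150,130,110,6,"pics/d1.png"); zoom(im,310,240,90,110,5,"pics/d2.png")
print(get_state()["time"])
E
```

```text
scene stand 0.96 [482.3 243.3] [0.3387 0.2724 0.    ]
scene stand 0.91 [422.  223.6] [0.3276 0.1242 0.    ]
scene stand 0.76 [442.3 283. ] [0.4976 0.2152 0.    ]
scene mould 0.7 [282.  254.2] [ 0.5566 -0.1457  0.    ]
scene collar 0.75 [278.  255.3] [ 0.5702 -0.1489  0.008 ]
scene collar 0.67 [236.5 226.4] [ 0.5224 -0.2829  0.008 ]
scene collar 0.2 [340.4 267.5] [ 0.5495 -0.0043  0.008 ]
scene polish_a 0.92 [366.8 342.6] [0.7106 0.1144 0.    ]
scene polish_a 0.7 [343.6 267.5] [ 5.396e-01 -1.000e-04  0.000e+00]
scene cleanser 0.66 [283.6 309.7] [ 0.7011 -0.0727  0.    ]
scene gel_jar 0.59 [367.4 227.4] [0.3931 0.0058 0.    ]
scene gel_jar 0.28 [452.9 365.8] [0.6959 0.2829 0.    ]
side stand 0.89 [228.2 198.6] [0.3277 0.2743 0.    ]
side stand 0.83 [229.  230.5] [0.321  0.1092 0.    ]
side stand 0.8 [293.4 201.1] [0.5002 0.2179 0.    ]
side mould 0.83 [350.8 275.9] [ 0.5668 -0.1341  0.    ]
side collar 0.6 [351.4 275.6] [ 0.5655 -0.1432  0.008 ]
side setscrew 0.55 [345.1 329.8] [ 0.5122 -0.2968  0.008 ]
side setscrew 0.16 [295.2 193.5] [0.51   0.2447 0.008 ]
side flat 0.62 [292.  192.3] [0.497  0.2128 0.03  ]
side polish_a 0.69 [292.2 189.2] [0.5081 0.2866 0.    ]
side polish_a 0.68 [323.8 242.6] [0.5376 0.0033 0.    ]
side polish_a 0.61 [377.8 213.2] [0.7028 0.1035 0.    ]
side cleanser 0.71 [399.4 247.4] [ 0.7043 -0.0565  0.    ]
side gel_jar 0.66 [268.4 250.6] [0.4057 0.0007 0.    ]
1.05
```

Run:
```python
import cv2,numpy as np
L=[cv2.imread(f"pics/{n}.png") for n in ["s1","d1","s2","d2"]]
L=[cv2.resize(i,(400,300)) for i in L]
cv2.imwrite("pics/m1.png",np.vstack([np.hstack(L[:2]),np.hstack(L[2:])]))
```

```text
(no output)
```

View pics/m1.png

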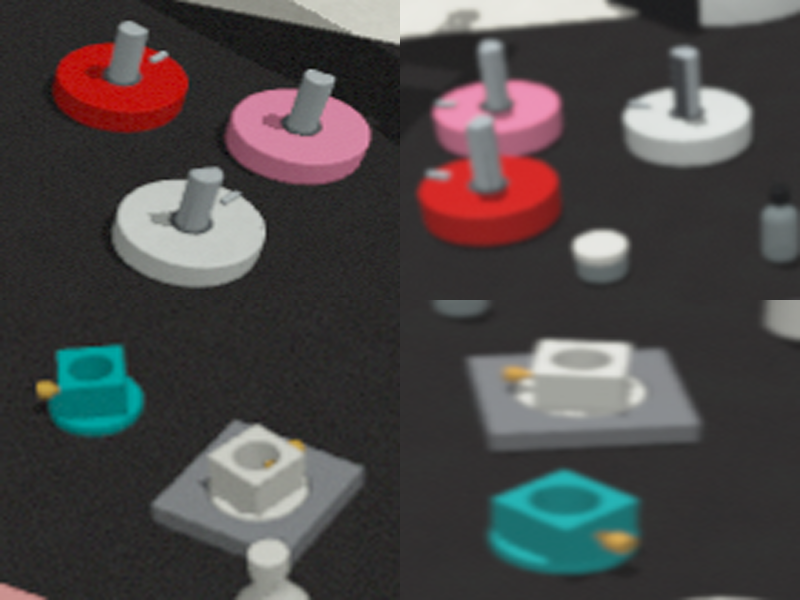

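>>> {"method": "move_arm", "body": {
  "plan": [
    [[0,0,0,-0.36,-0.27,0,0.0854],[0,0,0,-0.36,-0.27,0,0.0854],[0,0,0,-0.36,-0.27,0,0.0854],[0,0,0,-0.36,-0.27,0,0.0854],[0,0,0,-0.36,-0.27,0,0.0854]]
  ],
  "force": 30
}}

```text
time: 1.68
eef_pos: [0.4318, 0.3364, 0.2317]
tcp_rot: [0.214, 0.977, 0.0, 0.0]
contact_force: [1.3, 0.1, -0.4]
opening: 1.002
```

>>> {"method": "move_arm", "body": {
  "plan": [
    [[0,0,0,-0.111,-0.081,0,0.0854],[0,0,0,-0.111,-0.081,0,0.0854],[0,0,0,-0.111,-0.081,0,0.0854],[0,0,0,-0.111,-0.081,0,0.0854],[0,0,0,-0.111,-0.081,0,0.0854]]
  ]
}}

```text
time: 2.3
eef_pos: [0.498, 0.2176, 0.2316]
tcp_rot: [0.213, 0.977, 0.0, 0.0]
contact_force: [-0.5, -0.9, -0.4]
opening: 1.001
```

Run:
```python
from h import *
st=get_state(); print(st["eef_pos"],st["tcp_rot"],st["qpos"])
im=read_camera("wrist"); cv2.imwrite("pics/w1.png",im[:,:,::-1])
for q in ["stand","flat","spindle"]:
    for r in pinpoint("wrist",q)[:3]: print(q,r["p"],r["centre"],atz("wrist",r["centre"],{"flat":.03}.get(q,0),st))
```

```text
[0.49803801 0.21759374 0.23161097] [2.13347406e-01 9.76976271e-01 4.74443900e-04 1.61676789e-04] [ 2.24838816e-01 -4.71589076e-03  1.90062108e+00  7.60920590e-04
  1.24499094e+00 -9.16200800e-01]
stand 0.85 [330.4, 197.8] [0.50333303 0.22219604 0.        ]
stand 0.83 [131.2, 57.8] [0.32600402 0.12050604 0.        ]
flat 0.56 [326.2, 209.0] [0.50427171 0.21729094 0.03      ]Traceback (most recent call last):
  File "<stdin>", line 5, in <module>
ValueError: it knows: brush, cleanser, collar, dish, file, flat, gel_jar, mould, polish, setscrew, stand
```

View pics/w1.png

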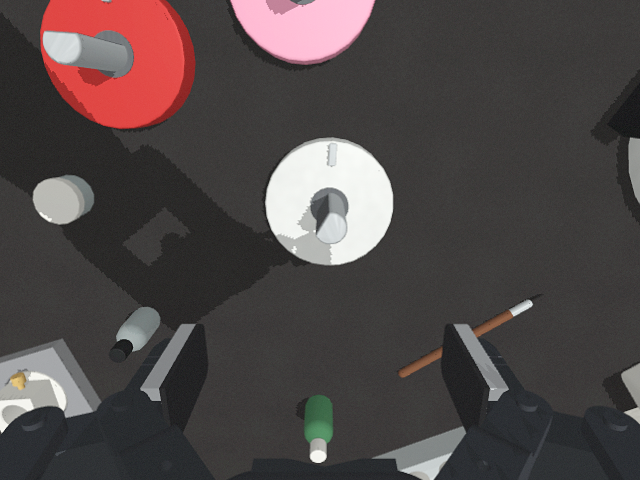

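Run:
```python
from h import *
im=cv2.imread("pics/w1.png")[:,:,::-1]
zoom(im,260,130,140,140,5,"pics/w1z.png")
zoom(im,0,330,130,110,6,"pics/w1c.png")
```

```text
(no output)
```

View pics/w1z.png

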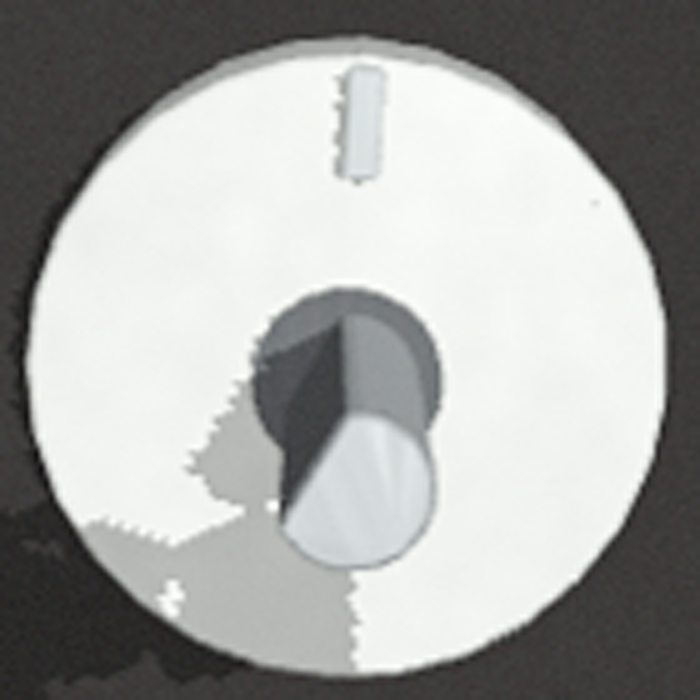

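View pics/w1c.png

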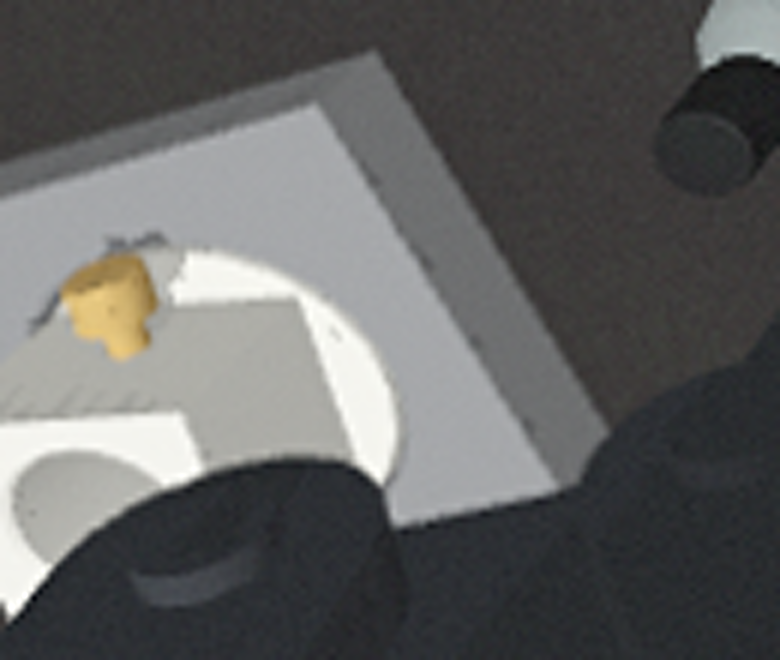

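Run:
```python
from h import *
st=get_state()
P=lambda x,y,z: atz("wrist",(260+(x+.5)/5-.5,130+(y+.5)/5-.5),z,st)
im=cv2.imread("pics/w1.png"); 
# base top circle: white mask fit
pts=[P(x,y,.03)[:2] for x,y in [(28,365),(665,350),(350,675),(100,550),(598,550),(35,300),(650,270),(130,600),(250,658),(500,640)]]
from scipy.optimize import least_squares
f=least_squares(lambda p:[np.hypot(*(q-p[:2]))-p[2] for q in pts],[.5,.22,.055]);print("base",f.x,f.fun.round(4))
c=f.x[:2]
f2=least_squares(lambda p:[np.hypot(*(q-p))-.055 for q in pts],c);print(f2.x)
a,b=P(367,70,.035)[:2],P(360,178,.035)[:2]
print("ptr",a,b,np.degrees(np.arctan2(*(a-b)[::-1])), np.degrees(np.arctan2(*(a-f2.x)[::-1])),np.degrees(np.arctan2(*((a+b)/2-f2.x)[::-1])))
e1,e2=P(345,413,.0935)[:2],P(283,525,.0935)[:2]
d=e1-e2;n=np.array([-d[1],d[0]]);print("flat",np.hypot(*d),e1,e2,[np.degrees(np.arctan2(s*n[1],s*n[0])) for s in(1,-1)])
# shaft top circle
tp=[P(x,y,.094)[:2] for x,y in [(437,480),(433,500),(425,530),(400,557),(357,569),(315,560),(290,540),(425,448),(400,420),(365,412)]]
f3=least_squares(lambda p:[np.hypot(*(q-p))-.012 for q in tp],c);print("shaft",f3.x,f3.fun.round(4))
print(np.degrees(np.arctan2(*((e1+e2)/2-f3.x)[::-1])),np.hypot(*((e1+e2)/2-f3.x)))
```

```text
base [0.50257239 0.22082346 0.05428939] [ 0.0002  0.      0.0001 -0.0013 -0.0005  0.0002 -0.0001  0.0011 -0.0004
  0.0007]
[0.50193185 0.22111957]
ptr [0.45618893 0.2452039 ] [0.47145013 0.23711859] 152.08555391670842 152.23252358186033 152.26199672855594
flat 0.018695009893823892 [0.49198454 0.22438217] [0.5033473 0.2095366] [np.float64(-142.56964128725517), np.float64(37.43035871274484)]
shaft [0.50252093 0.22076455] [ 0.     -0.0005 -0.      0.0002 -0.0001 -0.0002 -0.0004 -0.0001  0.0002
 -0.0005]
-141.9121019614497 0.006168500320565762
```

Pointer direction is at about 152° world and the flat faces about 217.5°, so the spindle is near +65°. I'm lowering with the jaws aligned to the flat normal.

>>> {"method": "move_arm", "body": {
  "plan": [
    [[0,0,10,-0.0027,0.0048,0.04,0.07],[0,0,20,-0.0027,0.0048,0.08,0.06],[0,0,27.8,-0.0027,0.0048,0.12,0.05],[0,0,27.8,-0.0027,0.0048,0.16,0.05],[0,0,27.8,-0.0027,0.0048,0.177,0.05]]
  ],
  "force": 20
}}

```text
time: 3.08
eef_pos: [0.5005, 0.2215, 0.0521]
tcp_rot: [0.441, 0.898, -0.001, -0.002]
contact_force: [0.9, 0.6, -0.6]
opening: 0.583
```

>>> {"method": "move_arm", "body": {
  "plan": [
    [[0,0,0,0,0,0,0.04],[0,0,0,0,0,0,0.03],[0,0,0,0,0,0,0.01],[0,0,0,0,0,0,0.01],[0,0,0,0,0,0,0.01]]
  ],
  "force": 20
}}

```text
time: 3.7
eef_pos: [0.5032, 0.2229, 0.0543]
tcp_rot: [0.441, 0.897, 0.002, 0.001]
contact_force: [3.5, 4.5, -3.0]
opening: 0.221
```

```bash
cat > s.py <<'E'
from h import *
st=get_state(); r=R.from_quat(st["tcp_rot"]).as_matrix()
print("t",st["time"],"pos",st["eef_pos"].round(4),"yawx",np.degrees(np.arctan2(r[1,0],r[0,0])).round(2),"yawy",np.degrees(np.arctan2(r[1,1],r[0,1])).round(2),"z",r[:,2].round(4),"F",st["contact_force"].round(1),"tool",(r.T@st["contact_force"]).round(1),"M",st["wrist_torque"].round(2),"open mm",round(st["opening"]*85.4,2),"q",st["qpos"].round(2))
E
python3 s.py
```

```text
t 3.7 pos [0.5032 0.2229 0.0543] yawx 127.66 yawy 37.66 z [ 0.0037  0.0031 -1.    ] F [ 3.5  4.5 -3. ] tool [1.4 5.5 3.1] M [ 0.55 -0.44 -0.01] open mm 18.9 q [ 0.23  0.23  2.    0.    0.9  -0.43]
```

Opening is 18.9 mm, so the jaws are square on the flat. Next I turn it about 65° clockwise.

>>> {"method": "move_arm", "body": {
  "plan": [
    [[0,0,8,-0.0004,0.0001,0,0.01],[0,0,16,-0.0008,0.0002,0,0.01],[0,0,24,-0.0012,0.0003,0,0.01],[0,0,32,-0.0016,0.0003,0,0.01],[0,0,40,-0.002,0.0002,0,0.01]]
  ],
  "force": 30
}}

```text
time: 4.32
eef_pos: [0.5044, 0.2218, 0.0543]
tcp_rot: [0.723, 0.691, 0.003, 0.0]
contact_force: [2.1, 2.3, -6.7]
opening: 0.215
```

```bash
python3 s.py
```

```text
t 4.325 pos [0.5044 0.2218 0.0543] yawx 87.39 yawy -2.61 z [ 0.004   0.0037 -1.    ] F [ 2.1  2.3 -6.7] tool [2.4 2.  6.7] M [ 0.13 -0.06  0.04] open mm 18.39 q [0.23 0.23 2.   0.   0.9  0.27]
```

>>> {"method": "move_arm", "body": {
  "plan": [
    [[0,0,8,-0.0004,0.0001,0,0.01],[0,0,16,-0.0008,0.0003,0,0.01],[0,0,25.2,-0.0012,0.0004,0,0.01],[0,0,25.2,-0.0012,0.0004,0,0.01],[0,0,25.2,-0.0012,0.0004,0,0.01]]
  ]
}}

```text
time: 4.95
eef_pos: [0.5047, 0.2207, 0.0544]
tcp_rot: [0.856, 0.517, 0.003, -0.001]
contact_force: [2.1, 2.0, -5.8]
opening: 0.216
```

```bash
python3 s.py
python3 - <<'E'
from h import *
im=read_camera("wrist"); cv2.imwrite("pics/w2.png",im[:,:,::-1])
E
```

```text
t 4.95 pos [0.5047 0.2207 0.0544] yawx 62.31 yawy -27.69 z [ 0.0042  0.0041 -1.    ] F [ 2.1  2.  -5.8] tool [2.7 0.9 5.8] M [ 0.21 -0.01  0.01] open mm 18.45 q [0.23 0.23 2.   0.   0.9  0.71]
```

View pics/w2.png

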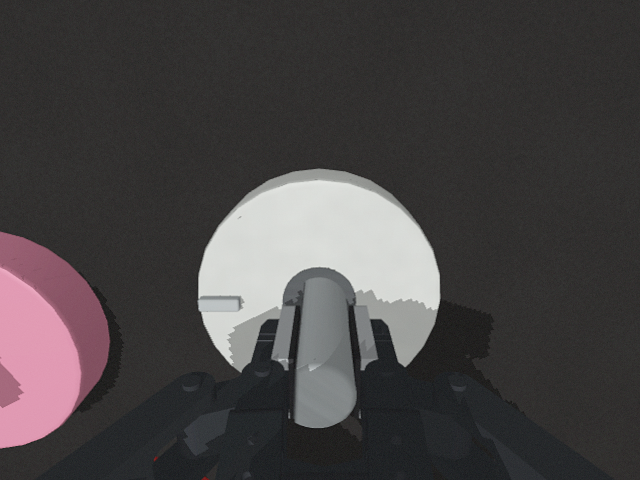

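The wrist view shows the shaft between the pads with its flat facing left, towards the pointer at (220,304). I'll release and rise after checking the pointer's angle in this closer view.

Run:
```python
from h import *
st=get_state()
im=cv2.imread("pics/w2.png"); g=cv2.cvtColor(im,cv2.COLOR_BGR2GRAY)
zoom(im[:,:,::-1],190,160,260,190,3,"pics/w2z.png")
```

```text
(no output)
```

View pics/w2z.png

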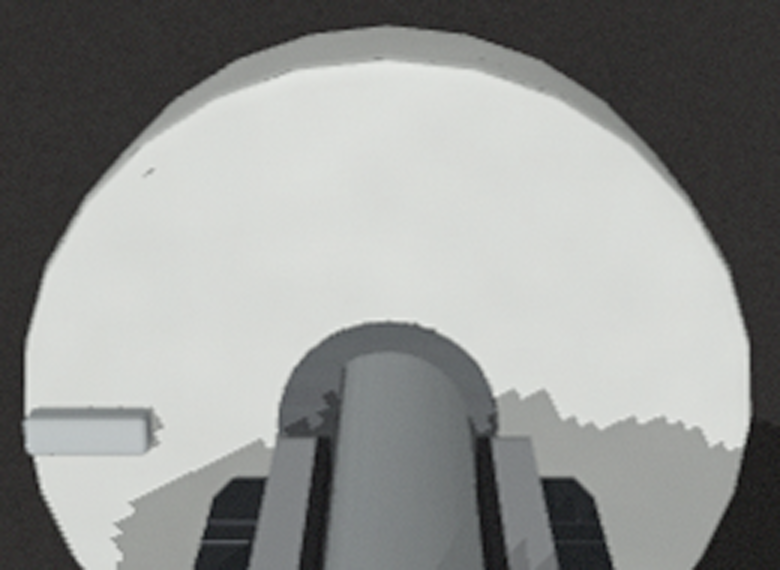

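Run:
```python
from h import *
st=get_state()
P=lambda x,y,z: atz("wrist",(190+(x+.5)/3-.5,160+(y+.5)/3-.5),z,st)[:2]
for a,b,z in [((36,408),(152,409),.035),((28,454),(148,453),.035),((28,454),(148,453),.03)]:
    d=P(*a,z)-P(*b,z); print(np.degrees(np.arctan2(d[1],d[0])), P(*a,z),P(*b,z))
c=(P(36,408,.035)+P(150,409,.035)+P(28,454,.032)+P(148,453,.032))/4
for ax in [(.5024,.2208),(.5019,.2204)]:
    d=c-np.array(ax);print(np.degrees(np.arctan2(d[1],d[0])))
```

```text
151.8061328754137 [0.45984529 0.24795756] [0.47466267 0.2400146 ]
152.8932098460029 [0.45471322 0.24222494] [0.47042144 0.23418428]
152.89320984600297 [0.45198389 0.24063724] [0.46817308 0.23235039]
152.6438689975842
151.86189115490356
```

>>> {"method": "move_arm", "body": {
  "plan": [
    [[0,0,0,0,0,0,0.06],[0,0,0,0,0,0,0.06],[0,0,0,0,0,0,0.06],[0,0,0,0,0,-0.04,0.07],[0,0,0,0,0,-0.1,0.08]]
  ]
}}

```text
time: 5.62
eef_pos: [0.5027, 0.2197, 0.1535]
tcp_rot: [0.856, 0.517, 0.0, -0.001]
contact_force: [0.4, 0.7, 0.5]
opening: 0.935
```

```bash
python3 s.py
```

```text
t 5.625 pos [0.5027 0.2197 0.1535] yawx 62.29 yawy -27.71 z [-9.0e-04  2.8e-03 -1.0e+00] F [0.4 0.7 0.5] tool [ 0.9  0.1 -0.5] M [ 0.03 -0.02  0.01] open mm 79.81 q [0.23 0.09 1.96 0.   1.1  0.71]
```

Run:
```python
from h import *
k=atz("scene",(291.4,238.5),.03); print(k)
# side d2: crop 310,240,90,110 -> 400x300
k2=atz("side",(310+115*90/400,240+(372-300)*110/300),.03); print(k2)
for c in [(.567,-.144)]:
    for q in (k,k2): d=q[:2]-c; print(np.degrees(np.arctan2(d[1],d[0])),np.hypot(*d))
```

```text
[ 0.52855064 -0.13380512  0.03      ]
[ 0.53417082 -0.1325366   0.03      ]
165.1496958239442 0.03977799913132625
160.75164923580692 0.03477304067964797
```

>>> {"method": "move_arm", "body": {
  "plan": [
    [[0,0,-10,-0.043,0.033,-0.03,0.0854],[0,0,-20,-0.086,0.067,-0.06,0.0854],[0,0,-30,-0.13,0.1,-0.066,0.0854],[0,0,-40,-0.173,0.133,-0.066,0.0854],[0,0,-50,-0.216,0.167,-0.066,0.0854]]
  ]
}}

```text
time: 6.25
eef_pos: [0.5504, -0.0511, 0.2195]
tcp_rot: [0.555, 0.832, 0.001, -0.0]
contact_force: [1.3, 0.4, 0.1]
opening: 1.001
```

```bash
python3 s.py
```

```text
t 6.25 pos [ 0.5504 -0.0511  0.2195] yawx 112.64 yawy 22.64 z [ 6.0e-04  2.4e-03 -1.0e+00] F [1.3 0.4 0.1] tool [-0.1  1.4 -0.1] M [-0.02  0.02  0.01] open mm 85.46 q [-0.28  0.03  1.89  0.    1.22 -0.67]
```

>>> {"method": "move_arm", "body": {
  "plan": [
    [[0,0,-10,-0.03,-0.007,0,0.0854],[0,0,-20,-0.06,-0.014,0,0.0854],[0,0,-30,-0.092,-0.02,0,0.0854],[0,0,-40,-0.092,-0.02,0,0.0854],[0,0,-50,-0.092,-0.02,0,0.0854]]
  ]
}}

```text
time: 6.88
eef_pos: [0.5674, -0.1445, 0.2195]
tcp_rot: [0.148, 0.989, 0.001, 0.0]
contact_force: [1.1, 0.2, 0.2]
opening: 0.996
```

```bash
python3 s.py
python3 - <<'E'
from h import *
im=read_camera("wrist"); cv2.imwrite("pics/w3.png",im[:,:,::-1])
zoom(im,220,120,200,170,4,"pics/w3z.png")
E
```

```text
t 6.875 pos [ 0.5674 -0.1445  0.2195] yawx 162.92 yawy 72.92 z [ 7.0e-04  2.2e-03 -1.0e+00] F [1.1 0.2 0.2] tool [-0.9  0.5 -0.2] M [ 0.02  0.02 -0.01] open mm 85.1 q [-0.42  0.1   1.81  0.    1.23 -1.7 ]
```

View pics/w3.png

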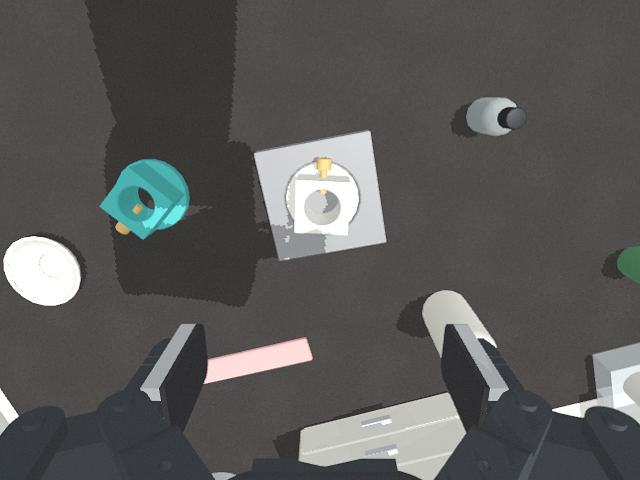

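View pics/w3z.png

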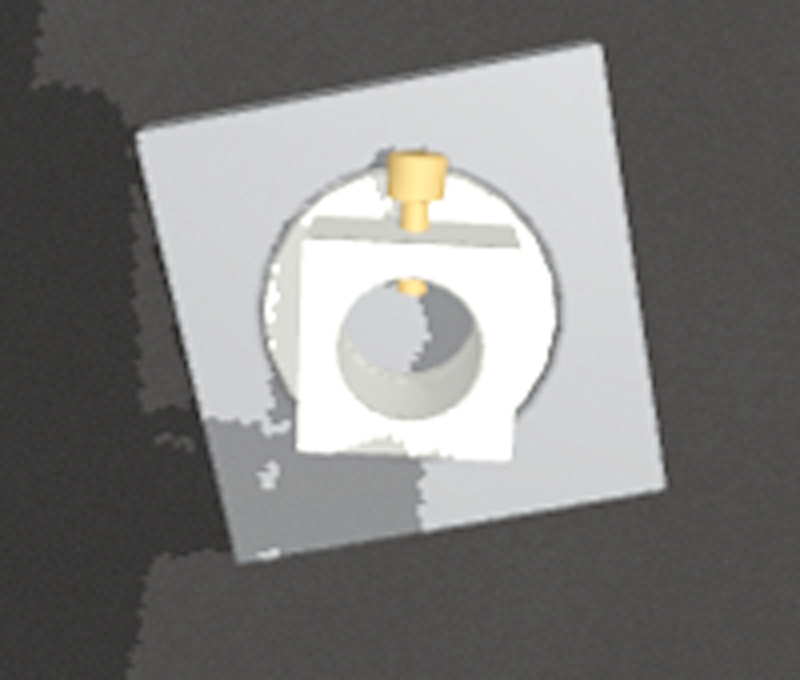

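Run:
```python
from h import *
st=get_state()
P=lambda x,y,z: atz("wrist",(220+(x+.5)/4-.5,120+(y+.5)/4-.5),z,st)[:2]
c=np.array([P(*p,.048) for p in [(302,240),(520,246),(513,461),(298,452)]])
print(c.mean(0),[np.hypot(*(c[i]-c[i-1])).round(4) for i in range(4)])
for a,b in [(0,1),(3,2),(3,0),(2,1)]:
    d=c[b]-c[a]; print(np.degrees(np.arctan2(d[1],d[0])))
k=P(417,165,.03);m=P(410,349,.048); d=k-m; print("bore",m,"knob",k,np.degrees(np.arctan2(d[1],d[0])))
print("shaft screw",P(415,215,.03),P(411,285,.03))
fl=P(412,298,.018)
```

```text
[ 0.56404081 -0.1445675 ] [np.float64(0.0425), np.float64(0.0417), np.float64(0.0432), np.float64(0.0429)]
71.59500643334124
70.63980992583697
160.8489804611207
162.50867287246913
bore [ 0.56355513 -0.14407236] knob [ 0.53229809 -0.13316243] 160.75902159613852
shaft screw [ 0.5417161  -0.13642395] [ 0.55514142 -0.1413317 ]
```

>>> {"method": "move_arm", "body": {
  "plan": [
    [[0,0,1.7,0.0035,-0.0009,0.045,0.07],[0,0,1.7,0.0035,-0.0009,0.09,0.066],[0,0,1.7,0.0035,-0.0009,0.135,0.066],[0,0,1.7,0.0035,-0.0009,0.17,0.066],[0,0,1.7,0.0035,-0.0009,0.187,0.066]]
  ],
  "force": 25
}}

```text
time: 7.55
eef_pos: [0.5627, -0.1431, 0.0304]
tcp_rot: [0.162, 0.987, 0.002, -0.001]
contact_force: [0.5, -0.3, 0.4]
opening: 0.774
```

```bash
python3 s.py
python3 - <<'E'
from h import *
im=read_camera("wrist"); cv2.imwrite("pics/w4.png",im[:,:,::-1])
E
```

```text
t 7.55 pos [ 0.5627 -0.1431  0.0304] yawx 161.36 yawy 71.36 z [-0.0024  0.0035 -1.    ] F [ 0.5 -0.3  0.4] tool [-0.6 -0.1 -0.4] M [-0.07  0.06 -0.05] open mm 66.1 q [-0.42  0.33  1.93  0.    0.89 -1.67]
```

View pics/w4.png

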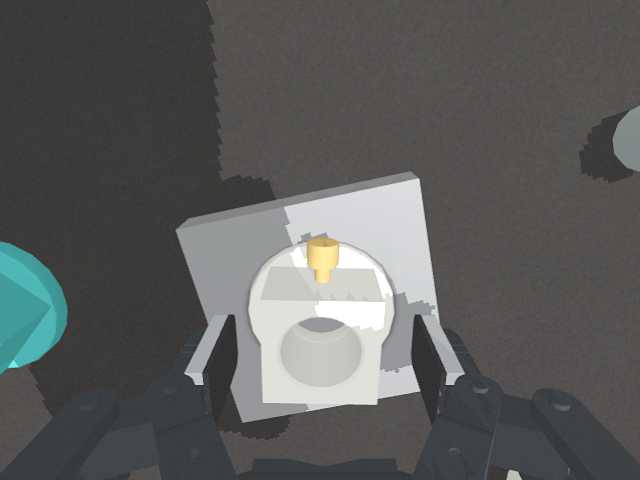

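>>> {"method": "move_arm", "body": {
  "plan": [
    [[0,0,0,-0.001,-0.0005,0.005,0.066],[0,0,0,-0.001,-0.0005,0.0095,0.066],[0,0,0,-0.001,-0.0005,0.0095,0.05],[0,0,0,-0.001,-0.0005,0.0095,0.04],[0,0,0,-0.001,-0.0005,0.0095,0.035]]
  ],
  "force": 25
}}

```text
time: 8.22
eef_pos: [0.5635, -0.1439, 0.0206]
tcp_rot: [0.162, 0.987, 0.002, -0.001]
contact_force: [0.2, 1.1, 3.1]
opening: 0.484
```

>>> {"method": "move_arm", "body": {
  "plan": [
    [[0,0,0,0,0,0,0.03],[0,0,0,0,0,0,0.03],[0,0,0,0,0,0,0.03],[0,0,0,0,0,0,0.03],[0,0,0,0,0,0,0.03]]
  ],
  "force": 60
}}

```text
time: 8.85
eef_pos: [0.5636, -0.144, 0.0208]
tcp_rot: [0.162, 0.987, 0.001, -0.001]
contact_force: [0.0, 0.5, 2.5]
opening: 0.478
```

```bash
python3 s.py
```

```text
t 8.85 pos [ 0.5636 -0.144   0.0208] yawx 161.38 yawy 71.38 z [-0.002   0.0033 -1.    ] F [0.  0.5 2.5] tool [ 0.2  0.5 -2.5] M [ 0.05  0.1  -0.02] open mm 40.8 q [-0.43  0.35  1.93  0.    0.87 -1.67]
```

>>> {"method": "move_arm", "body": {
  "plan": [
    [[0,0,0,0,0,-0.01,0.03],[0,0,0,0,0,-0.03,0.03],[0,0,0,0,0,-0.07,0.03],[0,0,0,0,0,-0.11,0.03],[0,0,0,0,0,-0.14,0.03]]
  ],
  "force": 60
}}

```text
time: 9.48
eef_pos: [0.5643, -0.1445, 0.1643]
tcp_rot: [0.162, 0.987, 0.001, 0.0]
contact_force: [0.5, -0.3, -1.6]
opening: 0.48
```

```bash
python3 s.py
python3 - <<'E'
from h import *
im=read_camera("wrist"); cv2.imwrite("pics/w5.png",im[:,:,::-1])
zoom(im,220,260,200,150,4,"pics/w5z.png")
E
```

```text
t 9.475 pos [ 0.5643 -0.1445  0.1643] yawx 161.38 yawy 71.38 z [ 5.0e-04  2.4e-03 -1.0e+00] F [ 0.5 -0.3 -1.6] tool [-0.6 -0.1  1.6] M [-0.02 -0.05 -0.05] open mm 40.98 q [-0.43  0.15  1.87  0.    1.13 -1.67]
```

View pics/w5z.png

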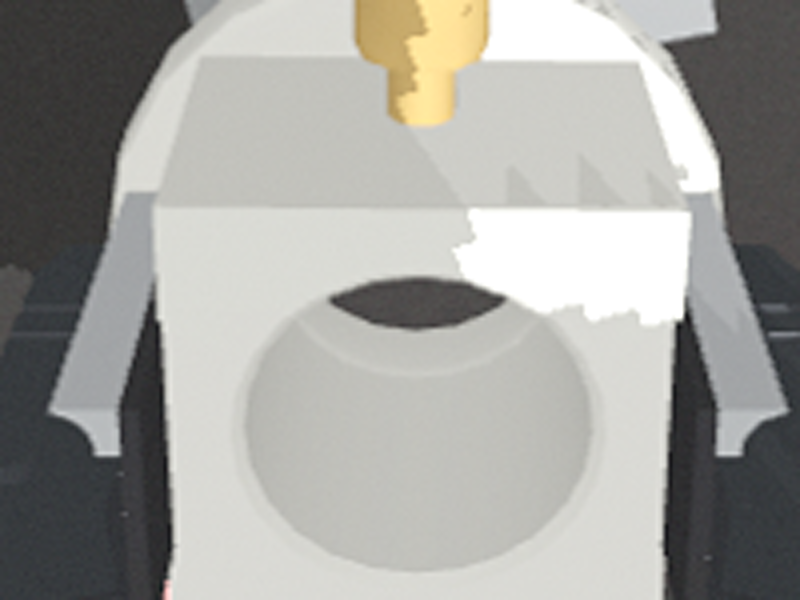

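Run:
```python
from h import *
k=get_calibration("wrist"); T=k["hand_eye"]@F
def P(x,y,zt):
    u=cv2.undistortPoints(np.array([[[220+(x+.5)/4-.5,260+(y+.5)/4-.5]]],float),k["mtx"],k["dist_coeffs"])[0,0]
    v=T[:3,:3]@np.array([u[0],u[1],1]);o=T[:3,3];return (o+v*(zt-o[2])/v[2])[:2]*1000
z=-.0272
a,b=P(155,207,z),P(690,211,z);print("edge",a,b,"angle",np.degrees(np.arctan2(*(b-a)))-90, "ctr x",(a+b)[0]/2-21)
pts=np.array([P(*p,z) for p in [(245,425),(593,425),(420,571),(420,277),(270,345),(572,345),(330,545),(520,545)]])
from scipy.optimize import least_squares
f=least_squares(lambda p:[np.hypot(*(q-p[:2]))-p[2] for q in pts],[0,0,14.5]);print("bore",f.x,f.fun.round(2))
print("screw neck",P(421,110,z+.018),"knob c",P(422,20,z+.018))
```

```text
edge [ 20.09701572 -20.66138758] [19.77164201 21.4458364 ] angle -90.44273090937786 ctr x -1.0656711376776968
bore [-0.35956672  0.26926574 14.4124776 ] [ 0.11 -0.16  0.11 -0.22  0.15  0.18 -0.31  0.13]
screw neck [20.02029991  0.31004476] knob c [28.64767046  0.38187364]
```

>>> {"method": "move_arm", "body": {
  "plan": [
    [[0,0,2,0.015,0.029,0,0.03],[0,0,4,0.037,0.069,0,0.03],[0,0,5,0.06,0.111,0,0.03],[0,0,6,0.083,0.153,0,0.03],[0,0,7,0.106,0.195,0,0.03]]
  ]
}}

```text
time: 10.15
eef_pos: [0.5274, 0.0748, 0.1685]
tcp_rot: [0.222, 0.975, 0.001, 0.003]
contact_force: [0.2, 0.9, -0.8]
opening: 0.482
```

>>> {"method": "move_arm", "body": {
  "plan": [
    [[0,0,1,0.023,0.042,0,0.03],[0,0,2,0.044,0.082,0,0.03],[0,0,2,0.057,0.105,0,0.03],[0,0,2,0.063,0.116,0,0.03],[0,0,2,0.063,0.116,0,0.03]]
  ]
}}

```text
time: 10.78
eef_pos: [0.5206, 0.2068, 0.1684]
tcp_rot: [0.238, 0.971, 0.0, 0.003]
contact_force: [0.8, -0.2, -1.6]
opening: 0.48
```

```bash
python3 s.py
python3 - <<'E'
from h import *
im=read_camera("wrist"); cv2.imwrite("pics/w6.png",im[:,:,::-1])
a=read_camera("scene");b=read_camera("side")
A=cv2.resize(a[150:310,380:520],(400,457),interpolation=2);B=cv2.resize(b[80:220,230:360],(400,457),interpolation=2)
cv2.imwrite("pics/f6.png",np.hstack([A,B])[:,:,::-1])
E
```

```text
t 10.775 pos [0.5206 0.2068 0.1684] yawx 152.41 yawy 62.41 z [ 6.5e-03 -7.0e-04 -1.0e+00] F [ 0.8 -0.2 -1.6] tool [-0.8  0.2  1.6] M [0.01 0.04 0.03] open mm 41.03 q [ 0.2   0.09  1.92 -0.    1.12 -0.89]
```

View pics/w6.png

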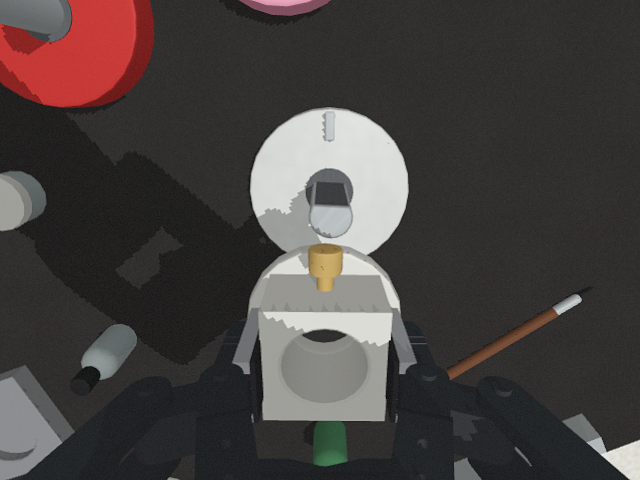

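View pics/f6.png

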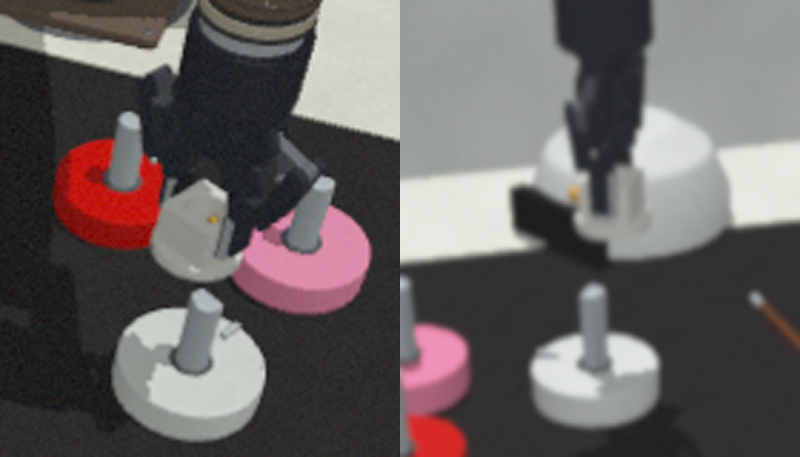

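Run:
```python
from h import *
im=cv2.imread("pics/w6.png")[:,:,::-1]
zoom(im,270,100,120,150,4,"pics/w6a.png")
zoom(im,240,240,180,150,4,"pics/w6b.png")
```

```text
(no output)
```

View pics/w6a.png

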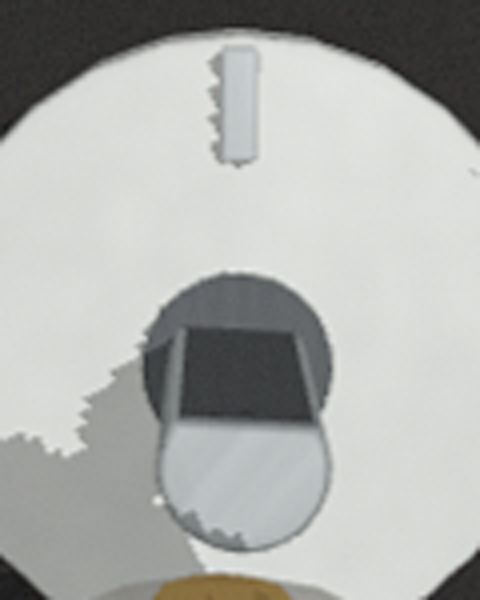

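View pics/w6b.png

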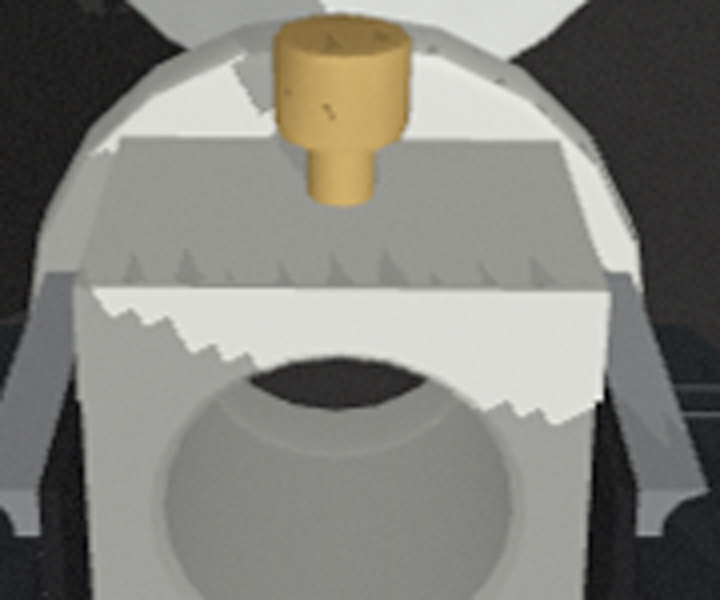

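Run:
```python
from h import *
from scipy.optimize import least_squares
st=get_state()
P=lambda x,y,z: atz("wrist",(270+(x+.5)/4-.5,100+(y+.5)/4-.5),z,st)[:2]
Q=lambda x,y,z: atz("wrist",(240+(x+.5)/4-.5,240+(y+.5)/4-.5),z,st)[:2]
ang=lambda d:np.degrees(np.arctan2(d[1],d[0]))
a,b=P(240,46,.035),P(238,162,.035); print("ptr",ang(a-b))
pts=[P(*p,.0935) for p in [(158,470),(330,470),(245,551),(175,515),(318,510),(205,542),(285,541)]]
f=least_squares(lambda p:[np.hypot(*(q-p))-.012 for q in pts],[.5,.22]);s=f.x;print("shaft",s,f.fun.round(4))
print("ptr from shaft",ang((a+b)/2-s))
pb=[P(*p,.03) for p in [(2,140),(478,135),(240,31),(120,62),(360,62)]]
print("base",least_squares(lambda p:[np.hypot(*(q-p))-.055 for q in pb],[.5,.22]).x)
for e1,e2,z in [((172,420),(320,425),.0935),((183,328),(297,335),.03)]:
    d=P(*e2,z)-P(*e1,z); print("chord",np.hypot(*d),ang(d)+90, "dist",np.hypot(*((P(*e1,z)+P(*e2,z))/2-s)))
zt=st["eef_pos"][2]+.0272
bp=[Q(*p,zt) for p in [(163,500),(515,500),(337,356),(190,425),(490,425),(260,368),(420,370)]]
f=least_squares(lambda p:[np.hypot(*(q-p))-.01445 for q in bp],[.52,.2]);m=f.x;print("bore",m,f.fun.round(4))
e=Q(608,290,zt)-Q(78,286,zt);print("hub",np.hypot(*e),ang(e)+90)
r=R.from_quat(st["tcp_rot"]).as_matrix()
off=r.T@np.array([*(s-m),0]);print("shift bore->shaft tool",off, "bore in tool",r.T@np.array([*(m-st['eef_pos'][:2]),0]))
print("knob",Q(342,50,zt-.018), ang(Q(342,80,zt-.018)-m))
```

```text
ptr 151.56161773128213
shaft [0.50297612 0.21959428] [-0.0002 -0.0003  0.0001 -0.0003 -0.0001  0.0001  0.0001]
ptr from shaft 152.38566586633192
base [0.50378909 0.21977098]
chord 0.019990433719247056 150.3102003849587 dist 0.006198569033496788
chord 0.019551858773914466 148.76385782902105 dist 0.006025445109770128
bore [0.52112915 0.20574098] [ 0.0001  0.0001 -0.0002 -0.      0.0001  0.0002  0.    ]
hub 0.04165972678185371 151.75548999917407
shift bore->shaft tool [ 0.02251322  0.00381898 -0.00012949] bore in tool [-9.87320355e-05  1.92085327e-04  1.07545025e-06]
knob [0.49156845 0.22157718] 151.76948953578187
```

Run:
```python
from h import *
st=get_state()
im=cv2.imread("pics/w6.png"); g=cv2.GaussianBlur(cv2.cvtColor(im,cv2.COLOR_BGR2GRAY),(3,3),0).astype(float)
def edge(c0,c1,r0,r1,sign):
    out=[]
    for c in range(c0,c1+1):
        d=np.diff(g[r0:r1,c])*sign; i=int(d.argmax())
        if 0<i<len(d)-1:
            a,b,e=d[i-1:i+2]; o=.5*(a-e)/(a-2*b+e) if abs(a-2*b+e)>1e-6 else 0
        else:o=0
        out.append((c,r0+i+.5+o))
    return np.array(out)
ang=lambda d:np.degrees(np.arctan2(d[1],d[0]))
for nm,e,z in [("top chord",edge(319,344,198,212,1),.0942),("bottom",edge(320,341,176,190,-1),.03),("hub",edge(268,382,305,318,1),st["eef_pos"][2]+.0272)]:
    p=np.polyfit(e[:,0],e[:,1],1); res=e[:,1]-np.polyval(p,e[:,0]); k=abs(res)<.5; p=np.polyfit(e[k,0],e[k,1],1)
    A,B=[atz("wrist",(c,np.polyval(p,c)),z,st)[:2] for c in (e[0,0],e[-1,0])]
    print(nm,p,k.sum(),len(k),ang(B-A)+90,(A+B)/2)
# pointer sides
gt=g.T
for nm,(r0,r1),cs,sg in [("ptrR",(114,137),(328,339),1),]:
    out=[]
    for r in range(r0,r1):
        d=abs(np.diff(g[r,cs[0]:cs[1]]));out.append((r,cs[0]+d.argmax()+.5))
    out=np.array(out);print(out[:,1]);p=np.polyfit(out[:,0],out[:,1],1)
    A,B=[atz("wrist",(np.polyval(p,r),r),.035,st)[:2] for r in (r0,r1)];print(nm,ang(A-B))
```

```text
top chord [5.09242657e-02 1.88453054e+02] 26 26 149.3029115846445 [0.49754315 0.2228583 ]
bottom [5.77154994e-02 1.62858162e+02] 22 22 148.9785054446815 [0.4977572  0.22343289]
hub [9.40908037e-03 3.08716464e+02] 115 115 151.6352946463978 [0.50323249 0.21533898]
[334.5 334.5 334.5 334.5 334.5 334.5 334.5 334.5 334.5 334.5 334.5 334.5
 334.5 334.5 334.5 334.5 334.5 334.5 334.5 334.5 334.5 334.5 334.5]
ptrR 152.8149152852361
```

Flat reads ≈149° against the pointer at ≈152.5°, a few degrees off, probably nudged on release. The screw pressing square on the flat should correct that. Next I move above the shaft.

>>> {"method": "move_arm", "body": {
  "plan": [
    [[0.05,0.2,-0.2,0.012,0.0018,0,0.03],[0.05,0.45,-0.4,0.0237,0.0035,0,0.03],[0.05,0.45,-0.4,0.0237,0.0035,0.02,0.03],[0.05,0.45,-0.4,0.0237,0.0035,0.045,0.03],[0.05,0.45,-0.4,0.0237,0.0035,0.048,0.03]]
  ]
}}

```text
time: 11.55
eef_pos: [0.4998, 0.2196, 0.1182]
tcp_rot: [0.236, 0.972, -0.0, -0.003]
contact_force: [0.2, -1.0, -0.7]
opening: 0.478
```

```bash
python3 s.py
python3 - <<'E'
from h import *
im=read_camera("wrist"); cv2.imwrite("pics/w7.png",im[:,:,::-1])
a=read_camera("scene");b=read_camera("side")
A=cv2.resize(a[190:310,390:500],(400,436),interpolation=2);B=cv2.resize(b[130:220,250:335],(400,424),interpolation=2)
cv2.imwrite("pics/f7.png",np.hstack([A[:424],B])[:,:,::-1])
W=cv2.resize(im[200:440,200:440],None,fx=2.4,fy=2.4,interpolation=2);cv2.imwrite("pics/w7z.png",W[:,:,::-1])
E
```

```text
t 11.55 pos [0.4998 0.2196 0.1182] yawx 152.7 yawy 62.7 z [-0.0054  0.0012 -1.    ] F [ 0.2 -1.  -0.7] tool [-0.6 -0.8  0.7] M [ 0.04 -0.    0.01] open mm 40.84 q [ 0.23  0.13  1.98  0.    1.04 -0.87]
```

View pics/w7z.png

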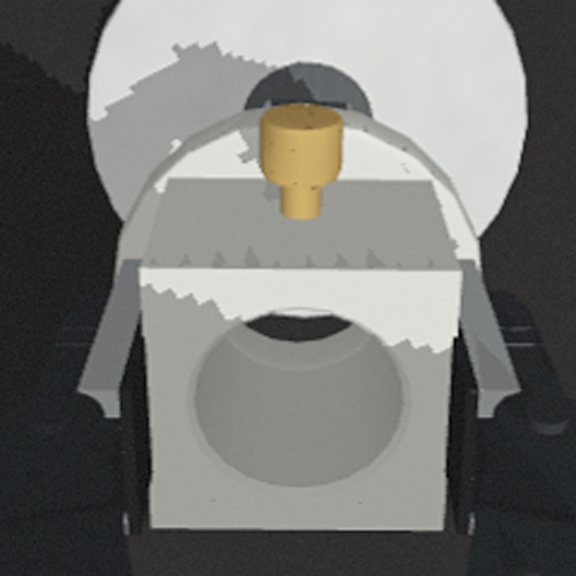

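View pics/f7.png

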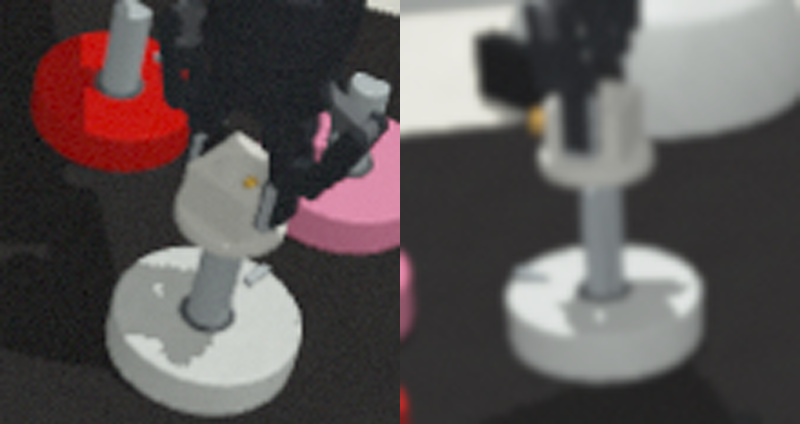

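```bash
python3 s.py
```

```text
t 11.7 pos [0.5022 0.2199 0.121 ] yawx 152.69 yawy 62.69 z [ 2.0e-04  2.4e-03 -1.0e+00] F [-0.2 -1.  -1.4] tool [-0.3 -1.   1.4] M [ 0.   -0.    0.08] open mm 41.08 q [ 0.23  0.13  1.98  0.    1.04 -0.87]
```

```bash
python3 s.py
python3 - <<'E'
from h import *
st=get_state()
im=read_camera("wrist"); cv2.imwrite("pics/w8.png",im[:,:,::-1]); np.save("st8.npy",st,allow_pickle=True)
zoom(im,190,150,260,200,3,"pics/w8a.png"); zoom(im,240,290,170,140,4,"pics/w8b.png")
a=read_camera("scene");b=read_camera("side")
cv2.imwrite("pics/sc8.png",cv2.resize(a[190:310,390:500],None,fx=5,fy=5,interpolation=2)[:,:,::-1])
cv2.imwrite("pics/si8.png",cv2.resize(b[130:220,250:335],None,fx=6,fy=6,interpolation=2)[:,:,::-1])
E
python3 s.py
```

```text
t 11.7 pos [0.5022 0.2199 0.121 ] yawx 152.69 yawy 62.69 z [ 2.0e-04  2.4e-03 -1.0e+00] F [-0.2 -1.  -1.4] tool [-0.3 -1.   1.4] M [ 0.   -0.    0.08] open mm 41.08 q [ 0.23  0.13  1.98  0.    1.04 -0.87]
t 11.85 pos [0.5027 0.2199 0.1216] yawx 152.68 yawy 62.68 z [ 0.0015  0.0027 -1.    ] F [ 0.5 -0.8 -1.8] tool [-0.8 -0.5  1.8] M [ 0.02 -0.01 -0.02] open mm 41.1 q [ 0.23  0.13  1.98  0.    1.04 -0.87]
```

View pics/w8a.png

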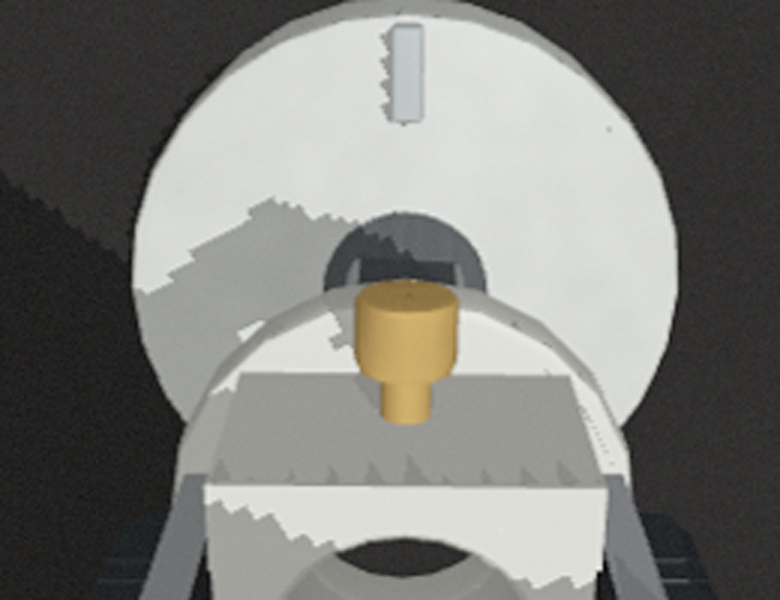

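View pics/w8b.png

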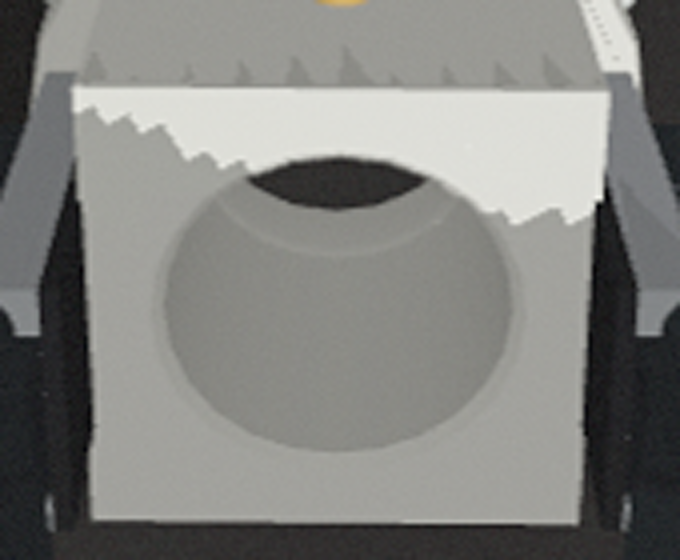

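View pics/sc8.png

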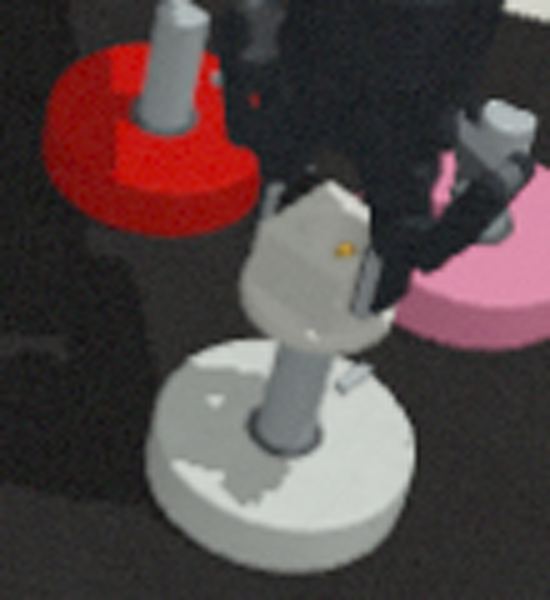

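View pics/si8.png

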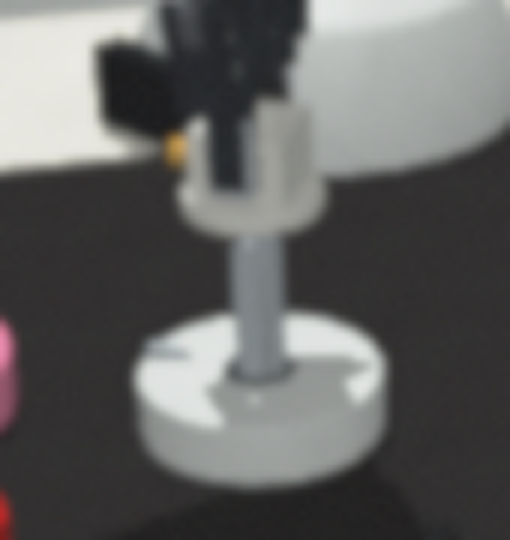

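Run:
```python
from h import *
from scipy.optimize import least_squares
st=np.load("st8.npy",allow_pickle=True).item()
P=lambda x,y,z: atz("wrist",(190+(x+.5)/3-.5,150+(y+.5)/3-.5),z,st)[:2]
Q=lambda x,y,z: atz("wrist",(240+(x+.5)/4-.5,290+(y+.5)/4-.5),z,st)[:2]
ang=lambda d:np.degrees(np.arctan2(d[1],d[0]))
r=R.from_quat(st["tcp_rot"]).as_matrix()
pb=[P(*p,.03) for p in [(133,260),(677,260),(407,15),(205,100),(612,100),(150,345),(662,345),(150,180),(660,180)]]
f=least_squares(lambda p:[np.hypot(*(q-p))-.0545 for q in pb],[.5,.22]);c=f.x;print("base",c,f.fun.round(4))
# boss ring around shaft bottom
a,b=P(408,24,.035),P(405,122,.035);print("ptr",ang(a-b),ang((a+b)/2-c))
zt=st["eef_pos"][2]+.0272
bp=[Q(*p,zt) for p in [(163,305),(513,305),(338,155),(338,452),(190,228),(488,228),(215,405),(462,405)]]
f=least_squares(lambda p:[np.hypot(*(q-p[:2]))-p[2] for q in bp],[.5,.2,.0145]);m=f.x[:2];print("bore",f.x,f.fun.round(4))
d=Q(*(609,90),zt)-Q(*(72,86),zt);print("hub",ang(d)+90)
e=P(456,265,.03),P(360,261,.03);print("flat bottom",ang(e[0]-e[1])+90,(e[0]+e[1])/2)
print("bore->base tool",(r.T@np.array([*(c-m),0])).round(4),"bore tool",(r.T@np.array([*(m-st["eef_pos"][:2]),0])).round(4))
```

```text
base [0.50275859 0.22071878] [-0.     -0.0003 -0.0003 -0.0004  0.0002 -0.0012 -0.0011  0.0001 -0.0002]
ptr 151.05244852847449 152.69308426112084
bore [0.50263554 0.21983713 0.01438664] [ 0.0001  0.      0.      0.0002 -0.0001 -0.     -0.0002 -0.0001]
hub 152.18181637071484
flat bottom 150.18455969775638 [0.49794351 0.22366561]
bore->base tool [0.0003 0.0008 0.    ] bore tool [-0.0004  0.0001 -0.    ]
```

>>> {"method": "move_arm", "body": {
  "plan": [
    [[0,0,0,0.0016,0.0005,0,0.03],[0,0,0,0.0016,0.0005,0.006,0.03],[0,0,0,0.0016,0.0005,0.014,0.03],[0,0,0,0.0016,0.0005,0.022,0.03],[0,0,0,0.0016,0.0005,0.026,0.03]]
  ]
}}

```text
time: 12.48
eef_pos: [0.501, 0.221, 0.0944]
tcp_rot: [0.236, 0.972, 0.001, -0.0]
contact_force: [0.4, -0.4, -0.9]
opening: 0.481
```

```bash
python3 - <<'E'
from h import *
read_camera("wrist");read_camera("wrist");st=get_state()
im=read_camera("wrist"); np.save("st9.npy",st,allow_pickle=True)
zoom(im,190,150,260,260,2.3,"pics/w9.png");cv2.imwrite("pics/w9full.png",im[:,:,::-1])
E
python3 s.py
```

```text
t 12.625 pos [0.5014 0.2211 0.0951] yawx 152.68 yawy 62.68 z [ 7.0e-04  2.5e-03 -1.0e+00] F [-0.1 -0.2 -1. ] tool [ 0.  -0.2  1. ] M [-0.07 -0.04 -0.  ] open mm 40.61 q [ 0.23  0.16  1.99  0.    0.99 -0.87]
```

View pics/w9.png

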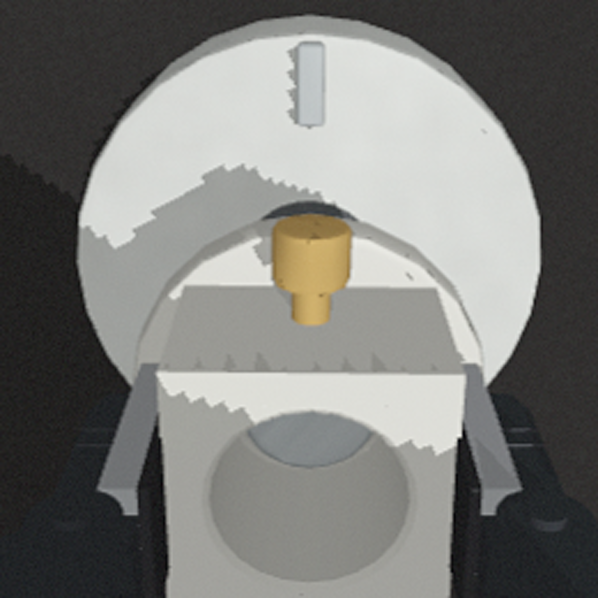

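>>> {"method": "move_arm", "body": {
  "plan": [
    [[0,0,0,0,0,0.003,0.03],[0,0,0,0,0,0.006,0.03],[0,0,0,0,0,0.009,0.03],[0,0,0,0,0,0.012,0.03],[0,0,0,0,0,0.013,0.03]]
  ]
}}

```text
time: 13.25
eef_pos: [0.5012, 0.2211, 0.0818]
tcp_rot: [0.236, 0.972, 0.001, -0.0]
contact_force: [-0.5, -1.1, -0.7]
opening: 0.483
```

```bash
python3 - <<'E'
from h import *
read_camera("wrist");st=get_state()
im=read_camera("wrist"); np.save("st10.npy",st,allow_pickle=True)
zoom(im,230,270,190,160,4,"pics/w10.png");cv2.imwrite("pics/w10full.png",im[:,:,::-1])
E
python3 s.py
```

```text
t 13.35 pos [0.5013 0.2211 0.082 ] yawx 152.68 yawy 62.68 z [ 4.0e-04  2.4e-03 -1.0e+00] F [ 0.6  0.5 -0.8] tool [-0.3  0.7  0.8] M [ 0.02  0.   -0.02] open mm 41.03 q [ 0.23  0.18  2.    0.    0.96 -0.87]
```

View pics/w10.png

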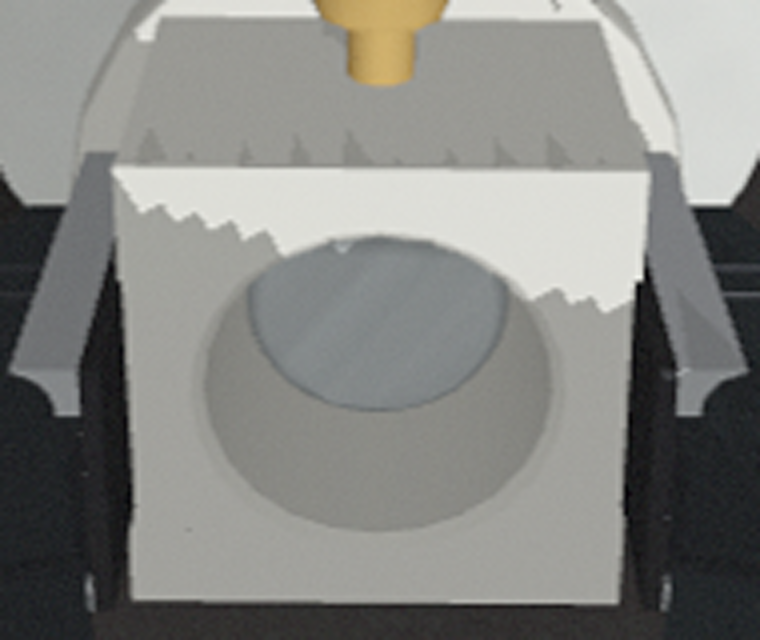

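>>> {"method": "move_arm", "body": {
  "plan": [
    [[0,0,0,0,0,0.006,0.03],[0,0,0,0,0,0.012,0.03],[0,0,0,0,0,0.018,0.03],[0,0,0,0,0,0.022,0.03],[0,0,0,0,0,0.024,0.03]]
  ]
}}

```text
time: 13.98
eef_pos: [0.5011, 0.2211, 0.0575]
tcp_rot: [0.236, 0.972, 0.001, -0.0]
contact_force: [-0.7, 0.1, -1.4]
opening: 0.478
```

```bash
python3 s.py
python3 - <<'E'
from h import *
read_camera("wrist");read_camera("side");st=get_state()
im=read_camera("wrist"); np.save("st11.npy",st,allow_pickle=True)
zoom(im,230,270,190,160,4,"pics/w11.png");cv2.imwrite("pics/w11full.png",im[:,:,::-1])
E
python3 s.py
```

```text
t 13.975 pos [0.5011 0.2211 0.0575] yawx 152.68 yawy 62.68 z [-1.0e-04  2.3e-03 -1.0e+00] F [-0.7  0.1 -1.4] tool [ 0.7 -0.3  1.4] M [-0.02 -0.05  0.  ] open mm 40.81 q [ 0.23  0.22  2.01  0.    0.91 -0.87]
t 14.125 pos [0.5013 0.2212 0.0579] yawx 152.68 yawy 62.68 z [ 4.0e-04  2.4e-03 -1.0e+00] F [-0.2 -0.1 -0.3] tool [ 0.2 -0.2  0.3] M [ 0.01 -0.05  0.  ] open mm 41.07 q [ 0.23  0.22  2.01  0.    0.91 -0.87]
```

View pics/w11.png

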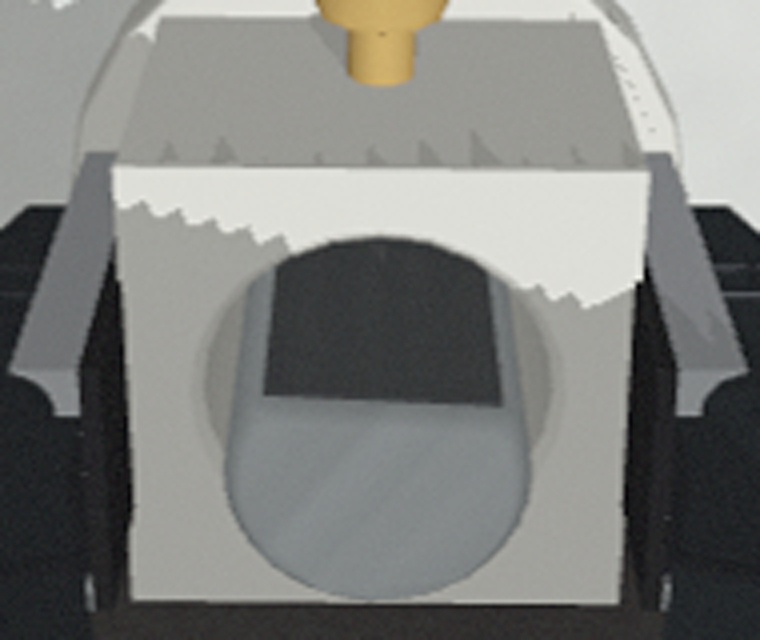

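The screw has passed down over the flat with no contact force, and underside clearance is about 15 mm. The flat is about 2.5° off the hub's square. Now I press the screw onto the flat, slightly off-centre so it squares the shaft.

>>> {"method": "move_arm", "body": {
  "plan": [
    [[0,0,0,-0.0007,-0.001,0,0.03],[0,0,0,-0.0014,-0.001,0,0.03],[0,0,0,-0.002,-0.001,0,0.03],[0,0,0,-0.0027,-0.001,0,0.03],[0,0,0,-0.0033,-0.001,0,0.03]]
  ]
}}

```text
time: 14.75
eef_pos: [0.5028, 0.2193, 0.0579]
tcp_rot: [0.236, 0.972, 0.001, -0.002]
contact_force: [-4.7, 3.1, 2.2]
opening: 0.48
```

```bash
python3 s.py
python3 - <<'E'
from h import *
im=read_camera("wrist");zoom(im,230,270,190,160,4,"pics/w12.png")
E
python3 s.py
```

```text
t 14.75 pos [0.5028 0.2193 0.0579] yawx 152.65 yawy 62.65 z [-0.0024  0.0034 -1.    ] F [-4.7  3.1  2.2] tool [ 5.6  0.6 -2.2] M [ 0.52  0.79 -0.02] open mm 40.96 q [ 0.22  0.22  2.    0.    0.92 -0.87]
t 14.8 pos [0.5027 0.2193 0.0578] yawx 152.65 yawy 62.65 z [-0.0025  0.0033 -1.    ] F [-4.2  3.4  1.8] tool [ 5.3  1.1 -1.7] M [ 0.42  0.76 -0.02] open mm 40.87 q [ 0.22  0.22  2.    0.    0.92 -0.87]
```

View pics/w12.png

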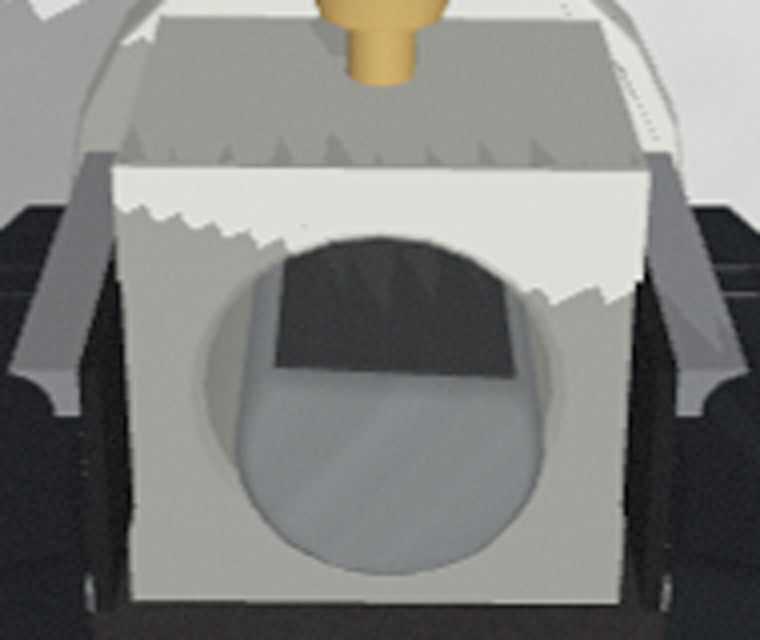

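>>> {"method": "move_arm", "body": {
  "plan": [
    [[0,0,0,-0.0015,0,0,0.03],[0,0,0,-0.002,0,0,0.03],[0,0,0,-0.0025,0,0,0.03],[0,0,0,-0.003,0,0,0.03],[0,0,0,-0.0035,0,0,0.03]]
  ],
  "force": 80
}}

```text
time: 15.42
eef_pos: [0.5029, 0.2192, 0.0574]
tcp_rot: [0.237, 0.972, 0.002, -0.006]
contact_force: [-10.0, 6.0, 4.4]
opening: 0.475
```

```bash
python3 s.py
python3 - <<'E'
from h import *
im=read_camera("wrist");zoom(im,230,270,190,160,4,"pics/w13.png")
E
python3 s.py
```

```text
t 15.425 pos [0.5029 0.2192 0.0574] yawx 152.59 yawy 62.59 z [-0.0103  0.0057 -0.9999] F [-10.    6.    4.4] tool [11.6  0.7 -4.3] M [ 1.04  1.56 -0.04] open mm 40.58 q [ 0.22  0.23  2.    0.01  0.92 -0.88]
t 15.475 pos [0.5028 0.2192 0.0574] yawx 152.6 yawy 62.6 z [-0.0104  0.0057 -0.9999] F [-9.   6.1  4.6] tool [10.9  1.2 -4.4] M [0.95 1.51 0.01] open mm 40.88 q [ 0.22  0.23  2.    0.01  0.92 -0.88]
```

View pics/w13.png

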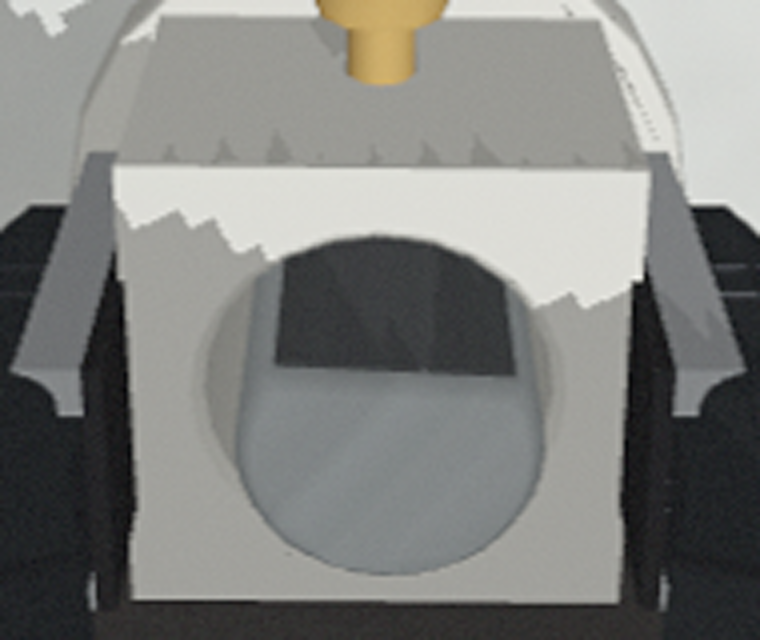

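>>> {"method": "move_arm", "body": {
  "plan": [
    [[0,0.3,0,-0.003,-0.0005,0,0.03],[0,0.3,0,-0.0032,-0.001,0,0.03],[0,0.3,0,-0.0034,-0.0015,0,0.03],[0,0.3,0,-0.0036,-0.002,0,0.03],[0,0.3,0,-0.0036,-0.002,0,0.03]]
  ]
}}

```text
time: 16.1
eef_pos: [0.5024, 0.2182, 0.0573]
tcp_rot: [0.238, 0.971, 0.004, -0.012]
contact_force: [-8.3, 9.6, 4.3]
opening: 0.474
```

```bash
python3 s.py
python3 - <<'E'
from h import *
im=read_camera("wrist");zoom(im,230,270,190,160,4,"pics/w14.png")
E
```

```text
t 16.1 pos [0.5024 0.2182 0.0573] yawx 152.51 yawy 62.51 z [-0.0215  0.0127 -0.9997] F [-8.3  9.6  4.3] tool [11.9  4.7 -4. ] M [1.46 1.35 0.01] open mm 40.52 q [ 0.22  0.23  2.    0.02  0.93 -0.89]
```

View pics/w14.png

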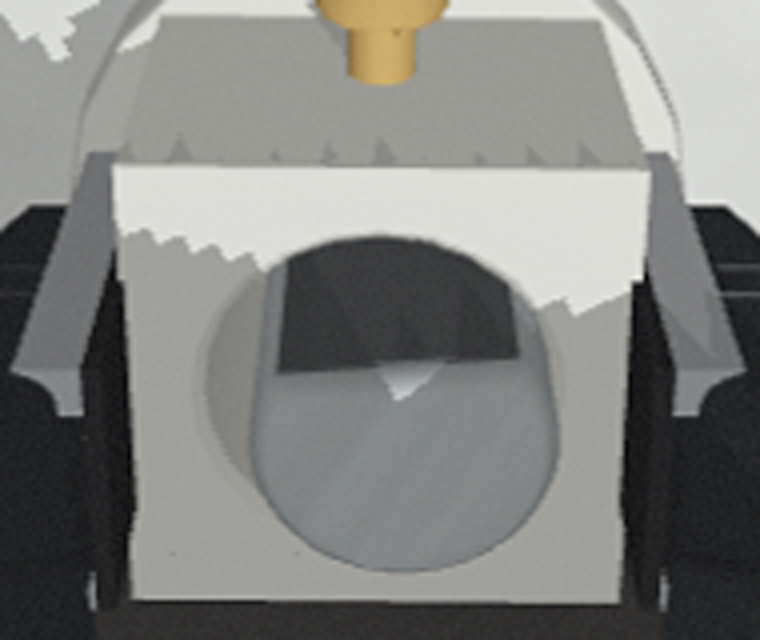

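Dragging the pressed tip sideways turns the shaft readily, and it overshot to about +4.5°. I'll back off, straighten the tilt, and drag back a little.

>>> {"method": "move_arm", "body": {
  "plan": [
    [[0.07,-0.7,0,0.001,0,0,0.03],[0.07,-1.4,0,0.0016,0.0008,0,0.03],[0.07,-1.4,0,0.0016,0.0015,0,0.03],[0.07,-1.4,0,0.0016,0.0015,0,0.03],[0.07,-1.4,0,0.0016,0.0015,0,0.03]]
  ]
}}

```text
time: 16.77
eef_pos: [0.502, 0.2201, 0.0573]
tcp_rot: [0.238, 0.971, 0.0, -0.0]
contact_force: [-0.4, -0.0, -0.7]
opening: 0.478
```

```bash
python3 s.py
cat > fl.py <<'E'
import sys
from h import *
read_camera("side")
st=get_state(); im=read_camera("wrist");cv2.imwrite(sys.argv[1]+"_full.png",im[:,:,::-1]);zoom(im,230,270,190,160,4,sys.argv[1]+".png")
g=cv2.GaussianBlur(cv2.cvtColor(im,cv2.COLOR_RGB2GRAY),(3,3),0).astype(float)
def edge(c0,c1,r0,r1,s):
    o=[]
    for c in range(c0,c1+1):
        d=np.diff(g[r0:r1,c])*s;i=int(d.argmax());o.append((c,r0+i+.5))
    o=np.array(o)
    for _ in range(4):
        p=np.polyfit(o[:,0],o[:,1],1);k=abs(o[:,1]-np.polyval(p,o[:,0]))<1.2
        if k.sum()<8:break
        o=o[k]
    return p,len(o)
a,n=edge(306,352,345,385,1);b,m=edge(268,385,305,318,1)
print("flat deg",np.degrees(np.arctan(a[0])).round(2),n,"row",np.polyval(a,328).round(1),"hub",np.degrees(np.arctan(b[0])).round(2),m)
# shaft horizontal extent at rows: dark boundary on shaft sides
E
python3 fl.py pics/w15; python3 s.py
```

```text
t 16.775 pos [0.502  0.2201 0.0573] yawx 152.5 yawy 62.5 z [-1.e-04  1.e-04 -1.e+00] F [-0.4 -0.  -0.7] tool [ 0.3 -0.2  0.7] M [-0.04 -0.03 -0.02] open mm 40.86 q [ 0.23  0.22  2.    0.    0.91 -0.86]
flat deg -3.73 47 row 367.3 hub 0.36 118
t 16.875 pos [0.5018 0.2201 0.0573] yawx 152.5 yawy 62.5 z [-3.e-04  2.e-04 -1.e+00] F [-0.2  1.  -0.7] tool [0.6 0.8 0.7] M [0.   0.04 0.  ] open mm 40.75 q [ 0.23  0.22  2.    0.    0.91 -0.86]
```

View pics/w15.png

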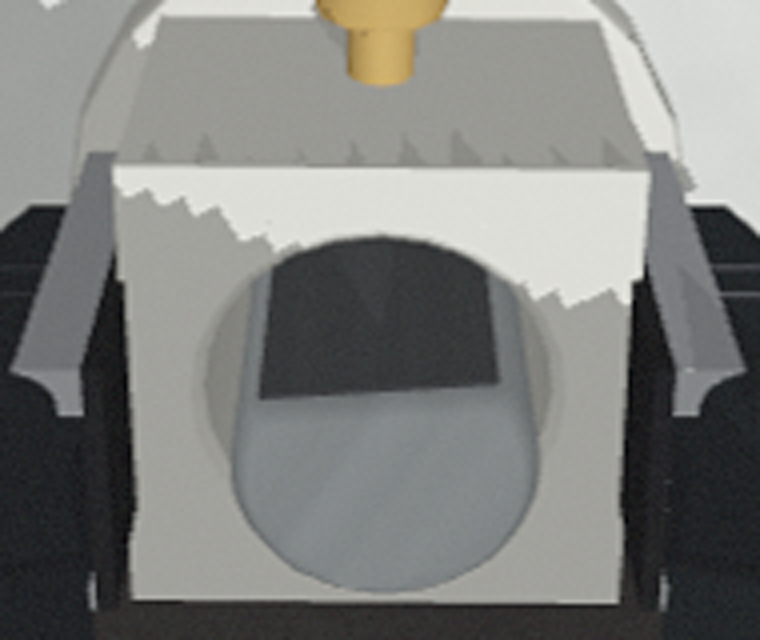

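>>> {"method": "move_arm", "body": {
  "plan": [
    [[0,0,0,-0.002,0,0,0.03],[0,0,0,-0.0036,0,0,0.03],[0,0,0,-0.0036,0.0006,0,0.03],[0,0,0,-0.0036,0.0012,0,0.03],[0,0,0,-0.0036,0.0016,0,0.03]]
  ]
}}

```text
time: 17.5
eef_pos: [0.503, 0.2198, 0.0564]
tcp_rot: [0.238, 0.971, -0.001, -0.004]
contact_force: [-5.8, 1.0, 1.3]
opening: 0.475
```

```bash
python3 s.py;python3 fl.py pics/w16; python3 s.py
```

```text
t 17.5 pos [0.503  0.2198 0.0564] yawx 152.52 yawy 62.52 z [-7.6e-03 -8.0e-04 -1.0e+00] F [-5.8  1.   1.3] tool [ 5.6 -1.8 -1.3] M [0.04 1.02 0.03] open mm 40.58 q [ 0.23  0.23  2.    0.    0.92 -0.87]
flat deg -4.05 47 row 365.0 hub 0.47 118
t 17.6 pos [0.5031 0.2198 0.0564] yawx 152.51 yawy 62.51 z [-7.6e-03 -6.0e-04 -1.0e+00] F [-6.2  0.4  2.4] tool [ 5.7 -2.5 -2.3] M [0.13 1.03 0.02] open mm 40.72 q [ 0.23  0.23  2.    0.    0.92 -0.87]
```

View pics/w16.png

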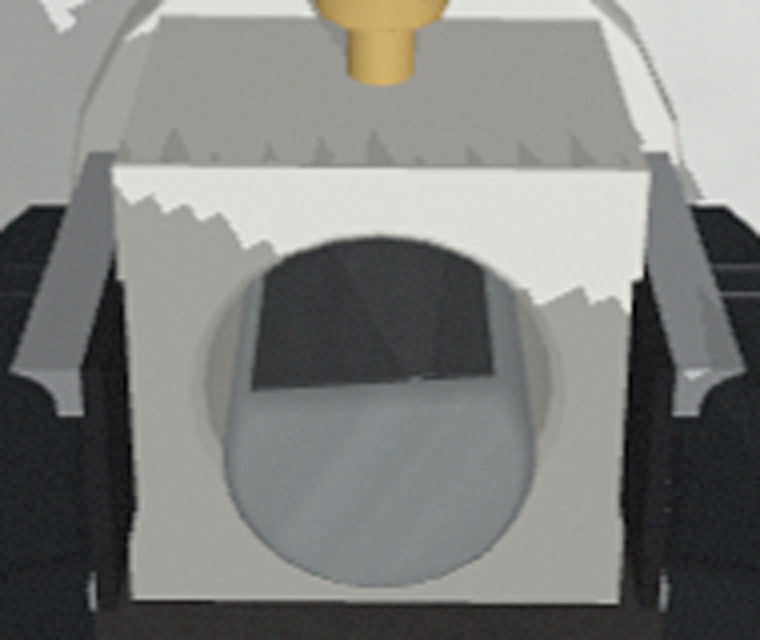

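>>> {"method": "move_arm", "body": {
  "plan": [
    [[0,-0.5,0,-0.0022,0.0006,-0.001,0.03],[0,-0.6,0,-0.0024,0.0012,-0.0012,0.03],[0,-0.6,0,-0.0024,0.0016,-0.0012,0.03],[0,-0.6,0,-0.0024,0.0018,-0.0012,0.03],[0,-0.6,0,-0.0024,0.0018,-0.0012,0.03]]
  ]
}}

```text
time: 18.23
eef_pos: [0.5031, 0.22, 0.0564]
tcp_rot: [0.237, 0.971, -0.004, -0.002]
contact_force: [-6.2, -0.4, 0.5]
opening: 0.477
```

```bash
python3 s.py;python3 fl.py pics/w17; python3 s.py
```

```text
t 18.225 pos [0.5031 0.22   0.0564] yawx 152.54 yawy 62.54 z [-0.0061 -0.007  -1.    ] F [-6.2 -0.4  0.5] tool [ 5.4 -3.2 -0.4] M [-0.04  0.99  0.07] open mm 40.76 q [ 0.23  0.23  2.   -0.01  0.92 -0.86]
flat deg -3.1 47 row 365.5 hub 0.43 118
t 18.325 pos [0.5032 0.22   0.0564] yawx 152.53 yawy 62.53 z [-0.006 -0.007 -1.   ] F [-6.9  0.6  0.3] tool [ 6.4 -2.6 -0.3] M [-0.02  0.98  0.02] open mm 41.15 q [ 0.23  0.23  2.   -0.01  0.92 -0.86]
```

View pics/w17.png

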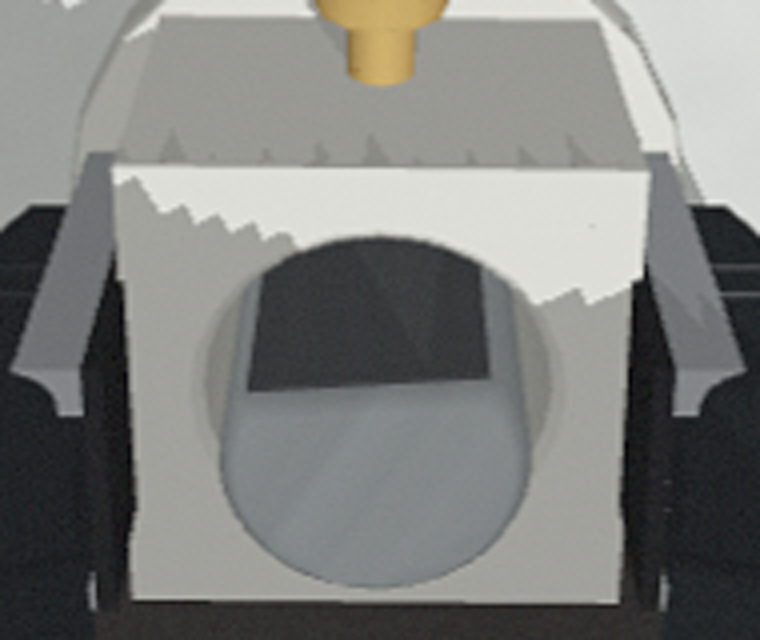

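>>> {"method": "move_arm", "body": {
  "plan": [
    [[0,-0.4,0,-0.002,0.001,-0.0015,0.03],[0,-0.4,0,-0.0022,0.0018,-0.002,0.03],[0,-0.4,0,-0.0022,0.0022,-0.002,0.03],[0,-0.4,0,-0.0022,0.0024,-0.002,0.03],[0,-0.4,0,-0.0022,0.0024,-0.002,0.03]]
  ]
}}

```text
time: 18.95
eef_pos: [0.5034, 0.2205, 0.0567]
tcp_rot: [0.237, 0.971, -0.007, -0.002]
contact_force: [-6.3, -0.8, -1.8]
opening: 0.475
```

```bash
python3 s.py;python3 fl.py pics/w18; python3 s.py
```

```text
t 18.95 pos [0.5034 0.2205 0.0567] yawx 152.56 yawy 62.56 z [-0.0072 -0.0121 -0.9999] F [-6.3 -0.8 -1.8] tool [ 5.2 -3.6  1.9] M [-0.1   0.97  0.05] open mm 40.52 q [ 0.23  0.23  1.99 -0.01  0.92 -0.85]
flat deg -1.58 46 row 365.2 hub 0.43 118
t 19.05 pos [0.5034 0.2205 0.0567] yawx 152.56 yawy 62.56 z [-0.0071 -0.0121 -0.9999] F [-7.  -0.2 -2.1] tool [ 6.1 -3.4  2.1] M [-0.07  1.05 -0.02] open mm 40.76 q [ 0.23  0.23  1.99 -0.01  0.92 -0.85]
```

View pics/w18.png

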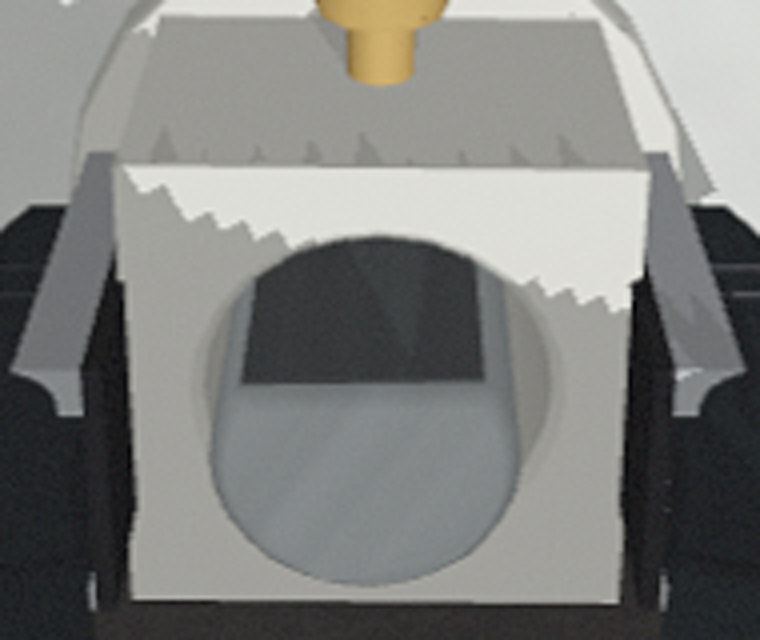

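>>> {"method": "move_arm", "body": {
  "plan": [
    [[-0.4,0,0,0.001,0,0,0.03],[-0.8,0,0,0.0015,-0.0005,-0.001,0.03],[-0.8,0,0,0.0015,-0.0009,-0.0011,0.03],[-0.8,0,0,0.0015,-0.0009,-0.0011,0.03],[-0.8,0,0,0.0015,-0.0009,-0.0011,0.03]]
  ]
}}

```text
time: 19.68
eef_pos: [0.502, 0.2204, 0.058]
tcp_rot: [0.237, 0.971, 0.0, -0.0]
contact_force: [0.3, 0.1, -0.4]
opening: 0.478
```

```bash
python3 s.py;python3 fl.py pics/w19; python3 s.py
```

```text
t 19.675 pos [0.502  0.2204 0.058 ] yawx 152.56 yawy 62.56 z [-0.e+00  4.e-04 -1.e+00] F [ 0.3  0.1 -0.4] tool [-0.2  0.2  0.4] M [ 0.01  0.02 -0.03] open mm 40.8 q [ 0.23  0.22  2.    0.    0.92 -0.86]
flat deg -1.01 47 row 366.3 hub 0.37 118
t 19.775 pos [0.5018 0.2204 0.0579] yawx 152.56 yawy 62.56 z [-4.e-04  3.e-04 -1.e+00] F [-0.1 -0.2 -0.8] tool [ 0.  -0.2  0.8] M [-0.03 -0.04  0.05] open mm 40.72 q [ 0.23  0.22  2.    0.    0.92 -0.86]
```

View pics/w19.png

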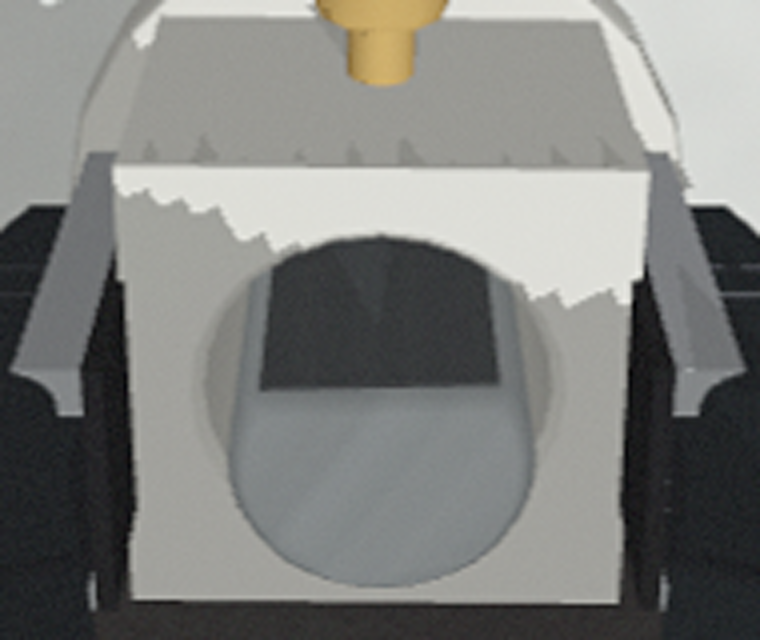

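View pics/w19_full.png

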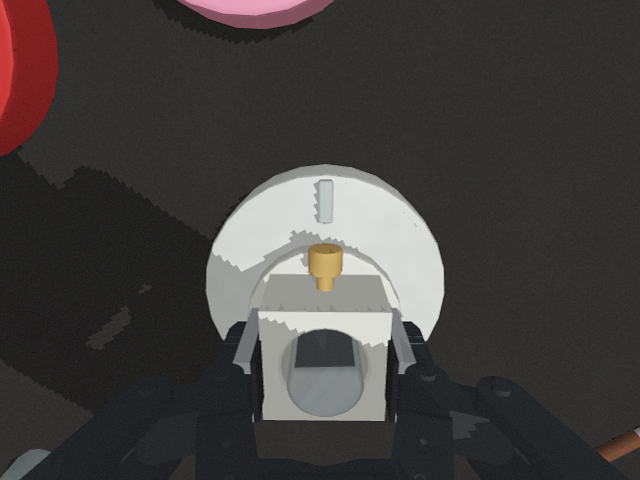

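>>> {"method": "move_arm", "body": {
  "plan": [
    [[0,0,0,-0.0005,0.0003,0,0.03],[0,-0.1,0,-0.0011,0.0003,-0.0003,0.03],[0,-0.2,0,-0.0017,0.0003,-0.0005,0.03],[0,-0.3,0,-0.0022,0.0003,-0.0006,0.03],[0,-0.3,0,-0.0027,0.0003,-0.0006,0.03]]
  ]
}}

```text
time: 20.4
eef_pos: [0.5032, 0.2199, 0.0581]
tcp_rot: [0.237, 0.971, -0.0, 0.001]
contact_force: [-4.7, 4.6, -0.2]
opening: 0.48
```

```bash
python3 s.py;python3 fl.py pics/w20; python3 s.py
python3 - <<'E'
from h import *
a=read_camera("scene");b=read_camera("side")
A=cv2.resize(a[190:310,390:500],(400,436),interpolation=2);B=cv2.resize(b[130:220,250:335],(400,424),interpolation=2)
cv2.imwrite("pics/f20.png",np.hstack([A[:424],B])[:,:,::-1])
cv2.imwrite("pics/scene20.png",a[:,:,::-1])
E
python3 s.py
```

```text
t 20.4 pos [0.5032 0.2199 0.0581] yawx 152.53 yawy 62.53 z [ 0.0014 -0.0012 -1.    ] F [-4.7  4.6 -0.2] tool [6.3 1.9 0.2] M [ 0.67  0.71 -0.07] open mm 41.0 q [ 0.23  0.22  2.   -0.    0.92 -0.86]
flat deg -0.44 47 row 362.4 hub 0.42 118
t 20.5 pos [0.5032 0.22   0.0582] yawx 152.54 yawy 62.54 z [ 0.0014 -0.0012 -1.    ] F [-2.9  3.1 -0.6] tool [4.  1.4 0.6] M [0.5  0.74 0.  ] open mm 40.79 q [ 0.23  0.22  2.   -0.    0.92 -0.86]
t 20.6 pos [0.5032 0.22   0.0582] yawx 152.54 yawy 62.54 z [ 0.0014 -0.0013 -1.    ] F [-3.7  3.4 -0.7] tool [4.9 1.3 0.7] M [ 0.53  0.69 -0.06] open mm 40.57 q [ 0.23  0.22  2.   -0.    0.92 -0.86]
```

View pics/w20.png

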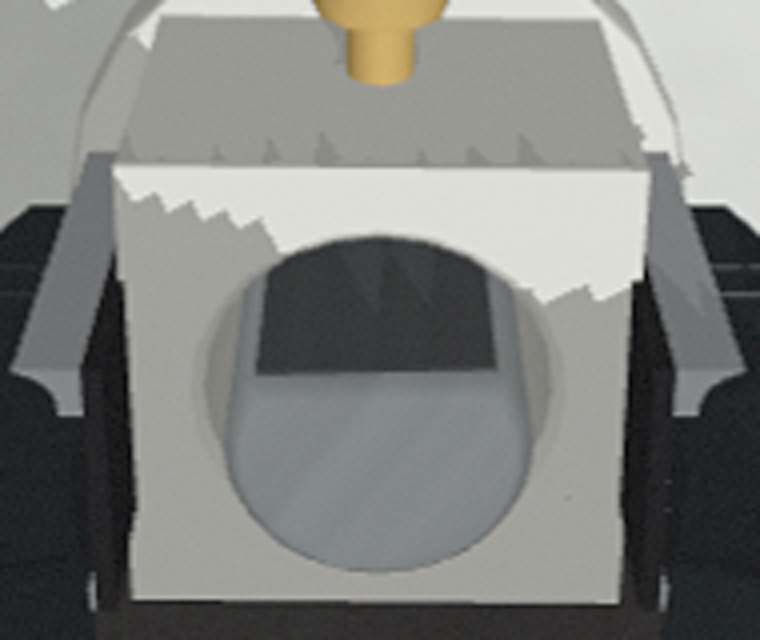

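View pics/f20.png

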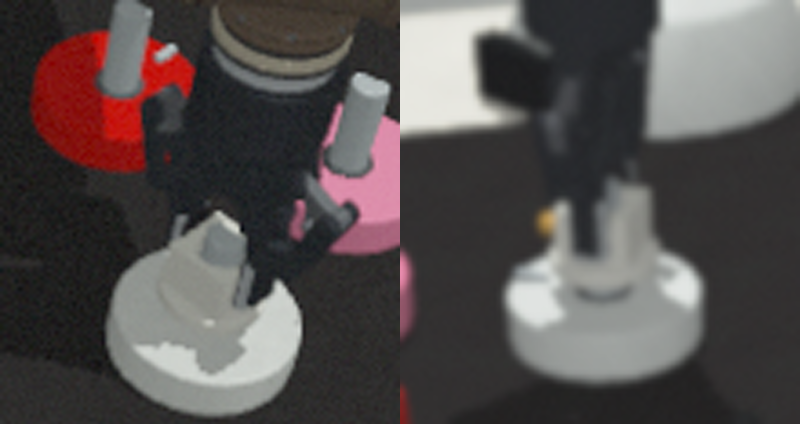

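View pics/scene20.png

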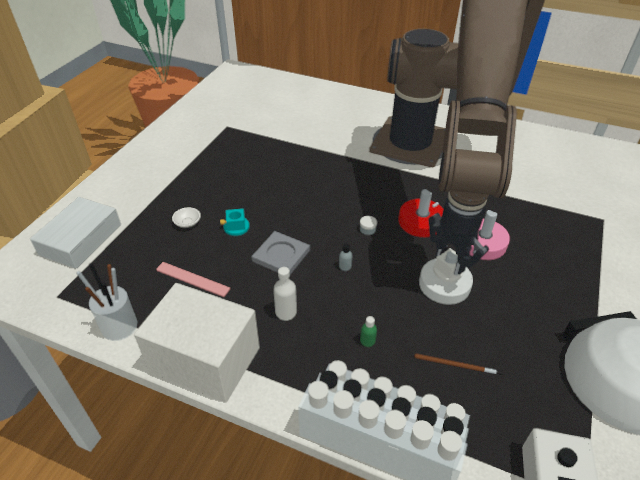

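Run:
```python
from plant import *
print(ticket.sign_off()); s=get_state(); print(s["time"],s["contact_force"],s["eef_pos"])
```

```text
the job is handed in; nothing more can be done
None
the job is handed in; nothing more can be done
```

I've handed the job in with the arm still holding the collar over the shaft and the set-screw tip pressed on the flat. That was at about 21 s of the 72 s allowed; sign-off gives no verdict.

- **Flat:** I gripped the shaft on its flat, where the fingers read 18.9 mm, and turned it about 65° clockwise to face the pointer.
- **Collar:** I lifted it out of the mould and lowered it over the shaft. No contact force showed as the screw passed down the flat.

Last checks before handing in:

| Check | Result |
|---|---|
| Push of the screw on the flat | about 5 N, with about 1 N sideways |
| Collar underside above the base | about 15.4 mm, worked out from the arm's height |
| Tilt | about 0.1°, taken from the tool |
| Flat against the hub | about 0.9° off |
| Flat against the pointer | within about 1–2° |

The pointer's own direction varied by about 1° between pictures. In the last scene picture the bottles and other things look undisturbed.

**Misalignments on the way:**
- **After releasing the shaft:** the flat read about 3° short of the pointer, probably nudged as the fingers opened. The collar was lifted with it that far off.
- **While correcting it:** I dragged the pressed screw tip sideways. That turned the shaft about 4° too far the other way, so I brought it back and pressed again, straight on.

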